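# Pack the column-holder brackets into their drawer

### The arm

A 6-joint arm with a two-finger parallel gripper is mounted at the origin on a cart in front of the work surface, level with it; the furniture and walls round the work are solid. World frame = base frame: x ahead of the robot, y to its left, z up, the work surface at z = 0. Lengths are in mm, angles in rad, forces in N, time in s.
With the tool pointing down it reaches from about 350 to 775 mm from the base axis. Payload 7.3 kg.
Tool frame: the origin (TCP) lies at the centre of the arm's flange, where the gripper is bolted on; the fingertips stand 178 mm ahead of it and the grasp point (between the pads) lies 159 mm ahead of it; z points along the fingers, y is the direction in which the jaws open and shut (so a half turn about z gives the same grasp; the last joint's range is limited). The gripper opens to 92 mm and grips with 3 to 60 N. Pads are 19 mm wide; open, the fingers measure 130 mm over their backs; the gripper's body (75 mm by 190 mm) begins 47 mm behind the grasp point.
Start: joints at [-1.315, 0.342, 1.524, -0, 1.275, -0.146], TCP at [205.334, -483.183, 404.741] pointing down, gripper open.
Joint ranges: [-2.53, 2.53], [-0.77, 2.02], [0.04, 2.7], [-1, 4.14], [0.28, 2.66], [-3.11, 3.11]. Speed limits (rad/s): [2.57, 2.57, 3.14, 3.14, 3.14, 3.14].

### API

Orientations are given as [roll, pitch, yaw] about the fixed x, y, z axes, in that order (R = Rz(yaw) Ry(pitch) Rx(roll)).
In Python, from plant import status, viewer, ticket gives the robot as it stands.
- The arm moves only by the tool play_rows, never from a script. Its argument "commands" is a list of rows, each an object with "offset": the shift along the tool's x, y, z in m, a list of three; "twist": the turn about the tool's z in degrees. A call has 1 to 5 rows; each row shifts and turns the commanded pose from where the row before left it, along the tool's axes as they then stand; what a row does not reach is not made up. A row lasts 1/10 s, in which the tool goes at most 50 mm and 8.59 degrees, less where a joint would pass 70% of its speed; a pose out of reach is approached as far as the arm can. A call with a gripper value outside its range is refused whole. "jaw" is the closure in counts, from 0 (fully open) to 255 (shut), set as the call begins (left out, the last holds). The fingers move at their own pace and stop on an object; the grip force is fixed at half the most. Time passes only in rows, so rows that do not move let the fingers close. It gives the time, the measured TCP pose, the force and the opening at its end, in the units of the state.
- status.get_obs(): the state, without advancing time (a new reading comes with each control period).
- viewer.capture(name): name is "scene" or "top" or "wrist"; returns the picture (384x512x3 uint8, red, green, blue); there is no depth.
- viewer.camera_params(name): a dict with "fov_y" (degrees; the focal length in pixels is half the picture's height over the tangent of half this angle, whatever the lens; pixels are square), "cx", "cy" (the principal point, pixels), "rvec" (rotation vector, rad) and "tvec" (3), from world to camera coordinates, as OpenCV has them; the wrist camera has in their place "T_tool_cam" (4x4, takes a point from camera to tool coordinates, whose origin is the TCP and whose axes are the flange's). Camera axes: x right, y down, z forward; pixel columns grow to the right and rows downward; lengths in mm; the calibration is good to about 2 mm. A picture is of the moment at which its call begins: read the wrist's pose just before it. camera_params takes no time and is no camera call.
- ticket.close_job(): hands the job in, once; it reports no verdict.
The state is a dict: "time": time; "joint_positions": joint angles; "dq": joint speeds; "tau": joint torques, N m; "tool_pos": TCP position; "tcp_rot": TCP orientation; "contact_force": force on the tool from outside, world axes, zero at the start; "moment": the same for the moment, N m; "grip_width": finger opening in mm.
Only numpy, scipy, OpenCV 4.12 (cv2) and the standard library are available. Lean on these libraries where they do the work, as an engineer would, in place of code of your own. Each camera call takes 0.05 s, during which the arm holds its last target.

### The job

Put the column-holder bracket set away in the small drawer unit: pull the drawer fully open, lay the blue rail flat in it and slide it home to the left under the yellow lip, then set every silver clamp that is there flat beside it with its arm over the rail, and then the red keeper flat with its arm over the clamps. The set fits in that order only, all fins upright; finally push the drawer fully shut and leave the beaker and the marker alone.

Things in the scene. Friction and masses are not known exactly. Their poses are not given: they have to be found in the camera images.
- drawer (a joint): travel of the drawer along its slide in m: 0 shut, 0.150 fully open (hard stop); about 1.5 N of friction, some damping, no spring, stays where it is left
- drawer_handle (a point): middle of the drawer's steel bar handle: round bar 10 mm thick, level, 110 mm long along the drawer's y, joined to the front by a post at each end, 42 mm in front of the drawer's front, 56 mm above the worktop; can be gripped from above, closing along the drawer's x. Moves with the drawer; axes as drawer_floor
- drawer_floor (a point): centre of the grey drawer's inner floor, on its surface, 12 mm above the worktop; moves with the drawer. x into the unit (the drawer opens along -x), y to the drawer's left, z up. Inside: 132 mm (x) by 166 mm (y); side and back walls 24 mm high over the floor, 5 mm thick; front panel 12 mm thick, 59 mm high over the floor
- lip_edge (a point): middle of the free lower edge of the yellow lip that overhangs the drawer's floor along its whole left wall: it reaches 14 mm in from the wall (y +83 to +69 from drawer_floor); underside 14 mm, top 18 mm over the floor. Moves with the drawer
- unit: white drawer unit, fixed, 165 mm deep (x), 196 mm wide (y), 78 mm high; origin: centre of its underside, within 3 mm; x to its back. The opening is 58 mm high over the drawer's floor. With the drawer fully open the back wall's inner face is 18 mm in front of the unit
- rail: blue rail, 0.22 kg, always there: flat foot 120 (x) x 46 (y) x 10 mm; upright grip fin at y -2: 44 (x) x 10 (y) mm, top 50 mm over the underside. Origin: centre of the underside, z up. Packed: axes as the drawer's, foot on the floor with its +y edge home against the left wall under the lip (origin at y +60, x 0 mm from drawer_floor)
- clamp_1: silver clamp, one of 1 to 3 alike (None if absent), 0.12 kg: foot 38 (x) x 52 (y) x 10 mm; solid riser at y 14 to 26, up to z 20, carries an arm out to y +40 (14 beyond the foot), z 12 to 20. Upright grip fin at y 0: 32 (x) x 10 (y) mm, top z 50. Origin: centre of underside. Packed: axes as the drawer's, on its floor at y about +7 from drawer_floor, in a row along x in any order (three: x -43, 0, +43)
- clamp_2: silver clamp, one of 1 to 3 alike (None if absent), 0.12 kg: foot 38 (x) x 52 (y) x 10 mm; solid riser at y 14 to 26, up to z 20, carries an arm out to y +40 (14 beyond the foot), z 12 to 20. Upright grip fin at y 0: 32 (x) x 10 (y) mm, top z 50. Origin: centre of underside. Packed: axes as the drawer's, on its floor at y about +7 from drawer_floor, in a row along x in any order (three: x -43, 0, +43)
- clamp_3: silver clamp, one of 1 to 3 alike (None if absent), 0.12 kg: foot 38 (x) x 52 (y) x 10 mm; solid riser at y 14 to 26, up to z 20, carries an arm out to y +40 (14 beyond the foot), z 12 to 20. Upright grip fin at y 0: 32 (x) x 10 (y) mm, top z 50. Origin: centre of underside. Packed: axes as the drawer's, on its floor at y about +7 from drawer_floor, in a row along x in any order (three: x -43, 0, +43)
- keeper: red keeper, 0.25 kg, always there: foot 120 (x) x 56 (y) x 10 mm; solid riser at y 16 to 28, up to z 20, carries an arm out to y +42 (14 beyond the foot), z 12 to 20. Upright grip fin at y -2: 44 (x) x 10 (y) mm, top z 50. Origin: centre of underside. Packed: axes as the drawer's, on its floor between clamps and right wall, at y about -51, x 0 from drawer_floor
- beaker: clear beaker, 64 mm across, 83 mm high, bystander at the back; origin at its base centre
- marker: blue and white marker pen, 130 mm long, lying on the worktop at the front right, bystander; origin at the middle of its underside, y along it

How it is judged (in metres and radians):
On the way, in this order (a step that is already met when the one before it is completed fails the run):
1. the drawer is pulled fully open (value of joint drawer above 0.14 m), for 0.2 s.
2. the rail lies flat in the drawer, home under the lip (y of rail in the frame of drawer_floor between 0.055 and 0.064 m and z of rail in the frame of drawer_floor between -0.004 and 0.004 m and x of rail in the frame of drawer_floor between -0.06 and 0.06 m and angle between rail's own z axis and vertical below 0.08 rad and angle between the x axis of rail and the x axis of drawer_floor, either way round below 0.12 rad), for 0.2 s.
3. every clamp stands flat in the drawer with its arm over the rail (y of clamp_1 in the frame of drawer_floor between -0.013 and 0.015 m and z of clamp_1 in the frame of drawer_floor between -0.004 and 0.004 m and x of clamp_1 in the frame of drawer_floor between -0.06 and 0.06 m and angle between each of clamp_1, clamp_2, clamp_3's own z axis and vertical below 0.08 rad and angle between the x axis of each of clamp_1, clamp_2, clamp_3 and the x axis of drawer_floor, either way round below 0.12 rad and y of clamp_2 in the frame of drawer_floor between -0.013 and 0.015 m and z of clamp_2 in the frame of drawer_floor between -0.004 and 0.004 m and x of clamp_2 in the frame of drawer_floor between -0.06 and 0.06 m and y of clamp_3 in the frame of drawer_floor between -0.013 and 0.015 m and z of clamp_3 in the frame of drawer_floor between -0.004 and 0.004 m and x of clamp_3 in the frame of drawer_floor between -0.06 and 0.06 m), for 0.2 s.
4. the keeper stands flat in the drawer with its arm over the clamps (y of keeper in the frame of drawer_floor between -0.058 and -0.041 m and z of keeper in the frame of drawer_floor between -0.004 and 0.004 m and x of keeper in the frame of drawer_floor between -0.06 and 0.06 m and angle between keeper's own z axis and vertical below 0.08 rad and angle between the x axis of keeper and the x axis of drawer_floor, either way round below 0.12 rad), for 0.2 s.
At the end, for the whole second after the job is handed in: Drawer shut to 6 mm; in it, flat on the floor to 4 mm, square to 0.12 rad and still: rail within 5 mm of the left wall under the lip, every present clamp at y -4 to +15 mm, keeper at y -58 to -41 mm from the drawer floor's centre (what the fit allows) (all of step 2 and all of step 4 and value of joint drawer below 0.006 m and y of clamp_1 in the frame of drawer_floor between -0.004 and 0.015 m and z of clamp_1 in the frame of drawer_floor between -0.004 and 0.004 m and x of clamp_1 in the frame of drawer_floor between -0.06 and 0.06 m and angle between each of clamp_1, clamp_2, clamp_3's own z axis and vertical below 0.08 rad and angle between the x axis of each of clamp_1, clamp_2, clamp_3 and the x axis of drawer_floor, either way round below 0.12 rad and y of clamp_2 in the frame of drawer_floor between -0.004 and 0.015 m and z of clamp_2 in the frame of drawer_floor between -0.004 and 0.004 m and x of clamp_2 in the frame of drawer_floor between -0.06 and 0.06 m and y of clamp_3 in the frame of drawer_floor between -0.004 and 0.015 m and z of clamp_3 in the frame of drawer_floor between -0.004 and 0.004 m and x of clamp_3 in the frame of drawer_floor between -0.06 and 0.06 m and linear speed of each of rail, keeper, clamp_1, clamp_2, clamp_3 below 0.02 m/s); the robot touches nothing.
It fails at once if the beaker is knocked over or pushed away (distance of beaker from where it was at the start of the episode above 0.06 m or angle between beaker's own z axis and vertical above 0.5 rad).
It fails at once if the marker is pushed away (distance of marker from where it was at the start of the episode above 0.05 m).
Of clamp_1, clamp_2, clamp_3 only 1 to 3 are there at a start; the rules pass over those that are not, and their reading is None.
At some moment in a run one of clamp_1, clamp_2, clamp_3, keeper may be knocked a few centimetres aside while the robot is not near it.
It also fails if it takes over 210 s, if anything falls off the work surface, if the arm or the gripper's body presses on something with over 40 N, if the wrist force passes 120 N, or if a joint passes its speed limit or range.

## Working session

There is one attempt and no reset: what is moved stays moved. The work goes in short steps, Python scripts to look and compute and a tool call to move; the robot and the scene stay as the last step left them, time stands still between calls to the robot, and variables do not carry over. Pictures are saved under pics/ and viewed, and the job is handed in when it is done.

Besides the shell and the picture viewer there is one more tool, called after "Call:" by a JSON object that holds its "op" and its "data", one argument or row to a line. play_rows: Moves the arm, as the interface text tells. Its arguments: {"type":"object","properties":{"commands":{"type":"array"},"jaw":{"type":"number"}},"required":["commands"]}

```bash
ls; mkdir -p pics
python3 - <<'E'
from plant import status, viewer
import cv2
print(status.get_obs())
for n in ("scene","top","wrist"):
    print(n, viewer.camera_params(n))
    im=viewer.capture(n); cv2.imwrite(f"pics/{n}0.png",im[:,:,::-1])
E
```

```text
pics
{'time': 0.0, 'joint_positions': array([-1.31497763e+00,  3.42731826e-01,  1.52505205e+00,  6.84181196e-06,
        1.27539754e+00, -1.46000476e-01]), 'dq': array([ 0.00232721, -0.00027465, -0.00057182,  0.00091786, -0.00017463,
       -0.00018083]), 'tau': array([-1.55068297e-03, -4.31246459e+01, -2.44213986e+01,  7.15618883e-02,
        5.60708146e-02, -1.35777091e-04]), 'tool_pos': array([ 205.30832557, -483.03483129,  404.02779315]), 'tcp_rot': array([-3.14002174e+00, -2.37610037e-04,  4.01816989e-01]), 'contact_force': array([ 0.22569551, -0.33790828, -0.71701225]), 'moment': array([ 0.01309026, -0.02834596,  0.02912705]), 'grip_width': 91.58947161762723}
scene {'fov_y': 51.49899085266003, 'cx': 253.38046168733396, 'cy': 194.997088852476, 'rvec': array([ 1.01299122,  2.68314743, -0.75490272]), 'tvec': array([ 396.34851   , -314.83657121, 1321.77706012])}
top {'fov_y': 55.55078059036849, 'cx': 265.45229748149853, 'cy': 190.44855068716717, 'rvec': array([ 2.16302813, -2.15016058,  0.18245579]), 'tvec': array([  15.91813629,  578.34522623, 1066.94287086])}
wrist {'fov_y': 68.92017072720388, 'cx': 256.15216857689626, 'cy': 190.00347195638216, 'T_tool_cam': array([[-2.58408889e-04, -9.54637565e-01, -2.97770133e-01,
         8.07844150e+01],
       [ 9.99999790e-01, -6.97849956e-05, -6.44085605e-04,
         9.45577901e-03],
       [ 5.94088427e-04, -2.97770237e-01,  9.54637383e-01,
         2.04546536e+01],
       [ 0.00000000e+00,  0.00000000e+00,  0.00000000e+00,
         1.00000000e+00]])}
```

View pics/scene0.png

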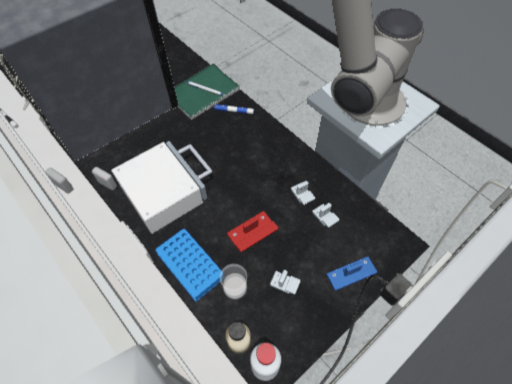

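View pics/top0.png

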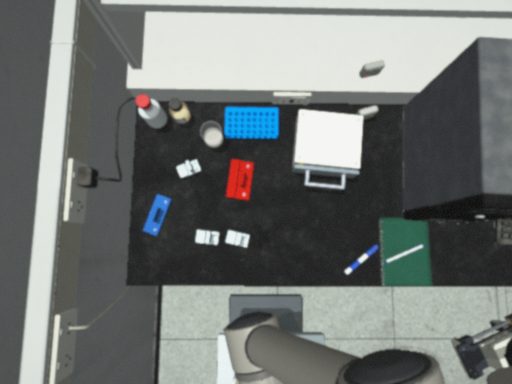

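View pics/wrist0.png

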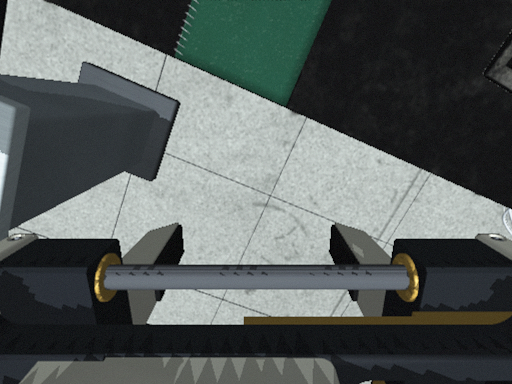

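```bash
cat > h.py <<'E'
import numpy as np, cv2
from scipy.spatial.transform import Rotation as Ro
from plant import status, viewer
H,W=384,512
def K(p):
    f=H/2/np.tan(np.radians(p['fov_y'])/2); return f,p['cx'],p['cy']
def campose(name,obs=None):
    p=viewer.camera_params(name)
    if name!='wrist':
        R=Ro.from_rotvec(p['rvec']).as_matrix(); t=np.array(p['tvec'])
        return p,R.T,-R.T@t   # cam->world
    o=obs or status.get_obs()
    Rt=Ro.from_euler('xyz',o['tcp_rot']).as_matrix(); T=p['T_tool_cam']
    return p,Rt@T[:3,:3],Rt@T[:3,3]+o['tool_pos']
def rays(cp,uv):
    p,R,c=cp; f,cx,cy=K(p); uv=np.atleast_2d(uv).astype(float)
    d=np.c_[(uv[:,0]-cx)/f,(uv[:,1]-cy)/f,np.ones(len(uv))]
    return c,d@R.T
def onz(cp,uv,z):
    c,d=rays(cp,uv); return c+d*((z-c[2])/d[:,2])[:,None]
def proj(cp,P):
    p,R,c=cp; f,cx,cy=K(p); q=(np.atleast_2d(P)-c)@R
    return np.c_[q[:,0]/q[:,2]*f+cx,q[:,1]/q[:,2]*f+cy]
def tri(cps,uvs):
    A=np.zeros((3,3));b=np.zeros(3);L=[]
    for cp,uv in zip(cps,uvs):
        c,d=rays(cp,uv);d=d[0]/np.linalg.norm(d[0]);M=np.eye(3)-np.outer(d,d);A+=M;b+=M@c;L.append((M,c))
    x=np.linalg.solve(A,b); return x,[float(np.linalg.norm(M@(x-c))) for M,c in L]
def snap(name,tag,crop=None,s=1):
    o=status.get_obs(); im=viewer.capture(name); cp=campose(name,o)
    bgr=im[:,:,::-1].copy(); np.savez(f'pics/{tag}.npz',im=bgr,R=cp[1],c=cp[2])
    out=bgr
    if crop: x0,y0,x1,y1=crop; out=bgr[y0:y1,x0:x1]
    if s!=1: out=cv2.resize(out,None,fx=s,fy=s,interpolation=cv2.INTER_CUBIC)
    cv2.imwrite(f'pics/{tag}.png',out); return bgr,cp
E
python3 - <<'E'
from h import *
t=cv2.imread('pics/top0.png'); s=cv2.imread('pics/scene0.png')
cv2.imwrite('pics/top0c.png',cv2.resize(t[95:275,125:385],None,fx=3,fy=3,interpolation=cv2.INTER_CUBIC))
cv2.imwrite('pics/scene0c.png',cv2.resize(s[90:310,100:390],None,fx=2.7,fy=2.7,interpolation=cv2.INTER_CUBIC))
E
```

```text
(no output)
```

View pics/top0c.png

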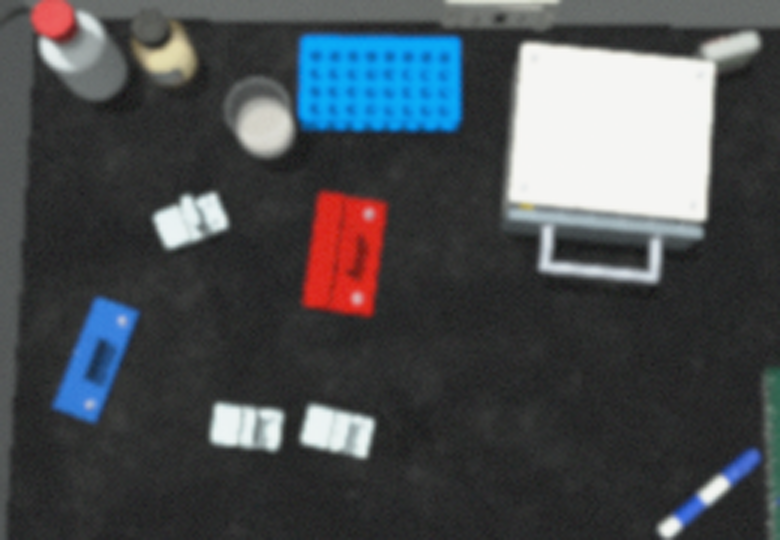

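View pics/scene0c.png

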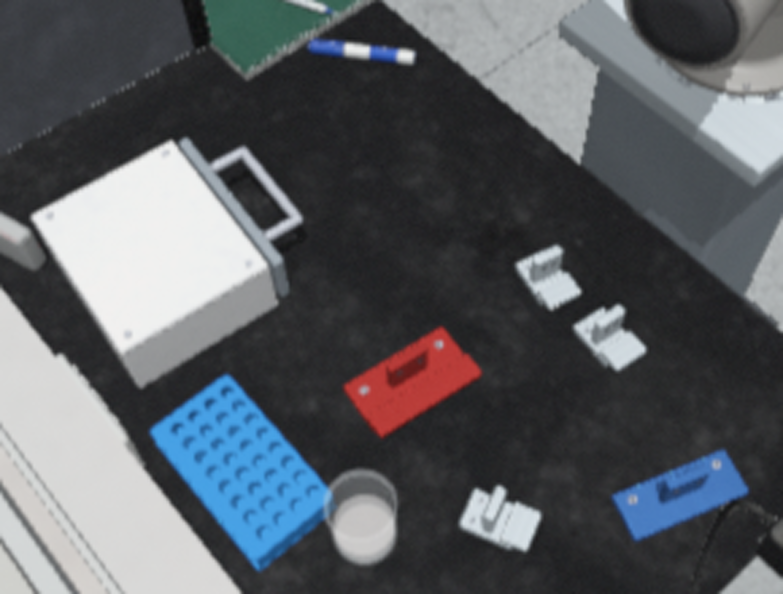

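Run:
```python
from h import *
ct=campose('top'); cs=campose('scene')
print('cam centres',ct[2],cs[2])
T=lambda x,y:(125+(x+.5)/3-.5,95+(y+.5)/3-.5)
S=lambda x,y:(100+(x+.5)/2.7-.5,90+(y+.5)/2.7-.5)
for n,a,b in [('handle L',(542,268),(300,220)),('handle R',(658,279),(246,152)),
 ('unit topFL',(509,206),(275,268)),('unit topBL',(521,44),(124,352)),('unit topFR',(706,219),(170,142)),('unit BR',(714,58),(33,217)),
 ('rail s1',(123,321),(632,499)),('rail s2',(90,405),(716,465)),('keep s1',(369,214),(364,390)),('keep s2',(357,298),(439,345)),('beaker',(258,100),(363,500))]:
    x,e=tri([ct,cs],[T(*a),S(*b)]); print(n,x.round(1),np.round(e,1))
for n,a in [('c1',(247,427)),('c2',(338,431)),('c3',(190,220)),('marker1',(750,458)),('marker2',(668,528))]:
    print(n,onz(ct,T(*a),15).round(1))
```

```text
cam centres [ 417.44043402   44.77821244 1138.78974054] [914.86594601 465.81553922 974.34336293]
handle L [ 597.  -100.7   52.9] [0.5 0.5]
handle R [ 585.4 -217.1   47.4] [3.5 3.5]
unit topFL [656.7 -65.3  65. ] [2.1 2.1]
unit topBL [823.1 -78.3  76.6] [1.3 1.3]
unit topFR [ 644.9 -263.7   70.1] [0.9 0.9]
unit BR [ 808.7 -273.4   77.1] [3.6 3.6]
rail s1 [545.  328.2   9.6] [0.8 0.8]
rail s2 [459.1 358.    7.1] [0.1 0.1]
keep s1 [660.3  75.7   8.7] [0.7 0.7]
keep s2 [571.   87.2   8.2] [0.7 0.7]
beaker [752.5 186.8  95.7] [4.6 4.6]
c1 [[437.4 196.3  15. ]]
c2 [[433.8 104.   15. ]]
c3 [[651.3 261.4  15. ]]
marker1 [[ 408.4 -317.2   15. ]]
marker2 [[ 338.  -230.9   15. ]]
```

```bash
cat >> h.py <<'E'
def plan(x,y,z,yaw=None,step=45,rot=8.0):
    """rows from the measured pose to TCP (x,y,z mm), yaw deg"""
    o=status.get_obs(); p=np.array(o['tool_pos']); ps=np.degrees(o['tcp_rot'][2])
    d=np.array([x,y,z])-p; dy=0 if yaw is None else (yaw-ps+180)%360-180
    n=max(1,int(np.ceil(np.linalg.norm(d)/step)),int(np.ceil(abs(dy)/rot)))
    print('t',round(o['time'],2),'at',p.round(1),'yaw',round(ps,2),'q',o['joint_positions'].round(2),'F',o['contact_force'].round(1),'w',round(o['grip_width'],1))
    rows=[]
    for i in range(n):
        a=np.radians(ps+dy*i/n); dd=d/n
        tx=np.cos(a)*dd[0]+np.sin(a)*dd[1]; ty=np.sin(a)*dd[0]-np.cos(a)*dd[1]
        rows.append([round(tx/1e3,4),round(ty/1e3,4),round(-dd[2]/1e3,4),round(-dy/n,2)])
    for r in rows: print(r)
E
python3 -c "
from h import *
plan(590,-159,400,85.5)"
```

```text
t 0.15 at [ 205.3 -483.1  404.2] yaw 23.02 q [-1.31  0.34  1.52 -0.    1.28 -0.15] F [ 0.1 -0.3 -0.4] w 91.8
[np.float64(0.0401), np.float64(-0.0123), np.float64(0.0003), np.float64(-5.21)]
[np.float64(0.041), np.float64(-0.0086), np.float64(0.0003), np.float64(-5.21)]
[np.float64(0.0416), np.float64(-0.0049), np.float64(0.0003), np.float64(-5.21)]
[np.float64(0.0419), np.float64(-0.0011), np.float64(0.0003), np.float64(-5.21)]
[np.float64(0.0418), np.float64(0.0027), np.float64(0.0003), np.float64(-5.21)]
[np.float64(0.0414), np.float64(0.0065), np.float64(0.0003), np.float64(-5.21)]
[np.float64(0.0406), np.float64(0.0102), np.float64(0.0003), np.float64(-5.21)]
[np.float64(0.0395), np.float64(0.0139), np.float64(0.0003), np.float64(-5.21)]
[np.float64(0.0381), np.float64(0.0174), np.float64(0.0003), np.float64(-5.21)]
[np.float64(0.0364), np.float64(0.0208), np.float64(0.0003), np.float64(-5.21)]
[np.float64(0.0343), np.float64(0.024), np.float64(0.0003), np.float64(-5.21)]
[np.float64(0.032), np.float64(0.027), np.float64(0.0003), np.float64(-5.21)]
```

Call:
{"op": "play_rows", "data": {
  "commands": [
    {"offset":[0.04,-0.012,0],"twist":-5.2},
    {"offset":[0.041,-0.009,0],"twist":-5.2},
    {"offset":[0.042,-0.005,0],"twist":-5.2},
    {"offset":[0.042,-0.001,0],"twist":-5.2},
    {"offset":[0.042,0.003,0],"twist":-5.2}
  ]
}}

```text
time: 0.65
tool_pos: [367.2, -346.7, 404.6]
tcp_rot: [-3.141, -0.0, 0.859]
contact_force: [-0.1, -1.8, 0.2]
grip_width: 91.4
```

Call:
{"op": "play_rows", "data": {
  "commands": [
    {"offset":[0.041,0.006,0],"twist":-5.2},
    {"offset":[0.041,0.01,0],"twist":-5.2},
    {"offset":[0.04,0.014,0],"twist":-5.2},
    {"offset":[0.038,0.017,0],"twist":-5.2},
    {"offset":[0.036,0.021,0],"twist":-5.2}
  ]
}}

```text
time: 1.15
tool_pos: [527.0, -211.2, 404.5]
tcp_rot: [-3.141, 0.0, 1.313]
contact_force: [0.4, -1.2, 0.5]
grip_width: 91.9
```

Call:
{"op": "play_rows", "data": {
  "commands": [
    {"offset":[0.034,0.024,0],"twist":-5.2},
    {"offset":[0.032,0.027,0],"twist":-5.2},
    {"offset":[0,0,0],"twist":0}
  ]
}}

```text
time: 1.45
tool_pos: [592.5, -155.5, 403.7]
tcp_rot: [3.141, -0.001, 1.498]
contact_force: [-0.7, -1.5, -0.6]
grip_width: 92.0
```

```bash
sed -i 's/for r in rows: print(r)/for r in rows: print(*[float(v) for v in r])/' h.py; python3 -c "
from h import *
im,cp=snap('wrist','w1',s=1.5); np.set_printoptions(suppress=True)
plan(590,-159,400,85.5)"
```

```text
t 1.5 at [ 591.1 -157.1  403.7] yaw 85.62 q [-0.39  0.5   1.27  0.    1.37 -0.31] F [-0.4  0.1  0.1] w 91.7
-0.0019 -0.001 0.0037 0.12
```

View pics/w1.png

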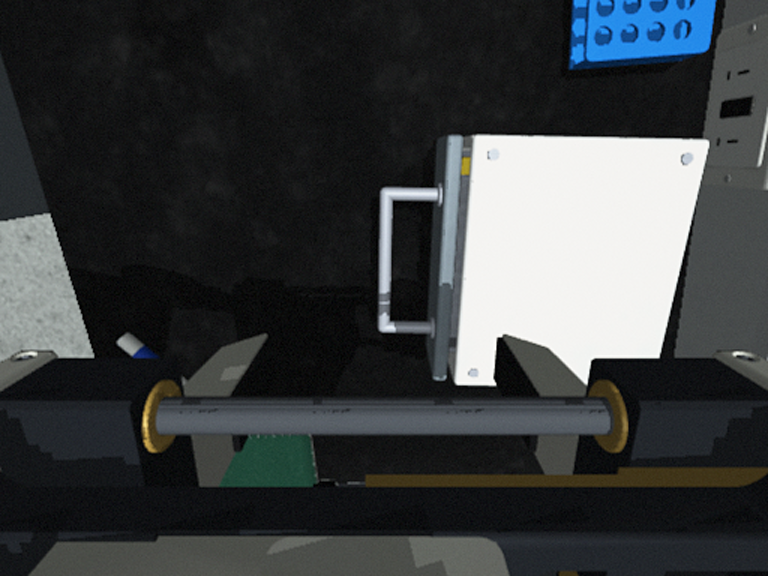

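```bash
python3 -c "
from h import *
np.set_printoptions(suppress=True)
d=np.load('pics/w1.npz'); cp=(viewer.camera_params('wrist'),d['R'],d['c']); ct=campose('top')
Z=lambda x,y:((x+.5)/1.5-.5,(y+.5)/1.5-.5)
T=lambda x,y:(125+(x+.5)/3-.5,95+(y+.5)/3-.5)
print(onz(cp,[Z(386,192),Z(384,327)],56))
for a,b in [((386,192),(545,268)),((384,327),(658,279))]: print(tri([cp,ct],[Z(*a),T(*b)]))
print('top corners',onz(cp,[Z(476,137),Z(707,142),Z(455,384)],78))
print(tri([cp,ct],[Z(476,137),T(509,206)]))
print(tri([cp,ct],[Z(707,142),T(521,44)]))
print(tri([cp,ct],[Z(455,384),T(706,219)]))
"
```

```text
[[ 597.57040203 -101.75594698   56.        ]
 [ 587.84891853 -212.7718103    56.        ]]
(array([ 597.25101364, -102.80281665,   55.13924954]), [1.0233230918950906, 1.0233230918951113])
(array([ 588.15964244, -220.68093195,   39.67095591]), [1.2690273493896593, 1.2690273493897306])
top corners [[ 661.92339506  -67.57916073   78.        ]
 [ 820.66095546  -82.49263693   78.        ]
 [ 643.01890988 -258.25063763   78.        ]]
(array([663.2370998 , -67.45660006,  56.59471265]), [3.103925544220401, 3.1039255442204317])
(array([828.29431823, -81.54021671,  66.80356501]), [1.296076059452483, 1.2960760594524992])
(array([ 645.37136644, -264.90253662,   67.41162045]), [0.8156489983214609, 0.815648998321165])
```

```bash
python3 -c "
from h import *
plan(589.5,-157,300,85)"
```

```text
t 1.5 at [ 591.1 -157.1  403.7] yaw 85.62 q [-0.39  0.5   1.27  0.    1.37 -0.31] F [-0.4  0.1  0.1] w 91.7
0.0 -0.0005 0.0346 0.21
0.0 -0.0005 0.0346 0.21
0.0 -0.0005 0.0346 0.21
```

Call:
{"op": "play_rows", "data": {
  "commands": [
    {"offset":[0,-0.002,0.03],"twist":0.6},
    {"offset":[0,0,0.035],"twist":0},
    {"offset":[0,0,0.035],"twist":0},
    {"offset":[0,0,0],"twist":0}
  ],
  "jaw": 161
}}

```text
time: 1.9
tool_pos: [585.8, -159.3, 299.9]
tcp_rot: [-3.132, -0.003, 1.478]
contact_force: [-0.3, 0.4, -0.0]
grip_width: 64.4
```

```bash
python3 -c "
from h import *
im,cp=snap('wrist','w2',s=1.5)
plan(589.5,-157,213,85)
print(proj(cp,[[592.7,-157.3,56],[597.5,-102,56]])*1.5)
"
```

```text
t 1.95 at [ 586.8 -159.6  303. ] yaw 84.72 q [-0.39  0.58  1.42 -0.    1.14 -0.3 ] F [-0.3 -0.3  1. ] w 60.7
0.0009 0.0008 0.03 -0.09
0.0009 0.0008 0.03 -0.09
0.0009 0.0008 0.03 -0.09
[[400.74746186 300.67908885]
 [401.33811497 200.85125065]]
```

View pics/w2.png

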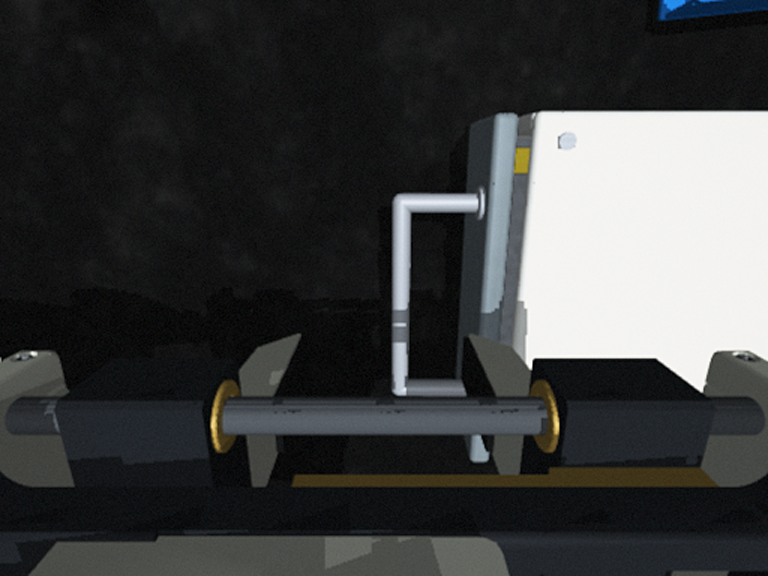

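Call:
{"op": "play_rows", "data": {
  "commands": [
    {"offset":[0.002,0.002,0.01],"twist":0},
    {"offset":[0,0,0.01],"twist":0},
    {"offset":[0,0,0.005],"twist":0},
    {"offset":[0,0,0],"twist":0}
  ]
}}

```text
time: 2.35
tool_pos: [589.9, -157.0, 279.3]
tcp_rot: [-3.141, -0.0, 1.48]
contact_force: [-0.1, 0.2, 0.4]
grip_width: 34.6
```

Call:
{"op": "play_rows", "data": {
  "commands": [
    {"offset":[0,0,0.02],"twist":0},
    {"offset":[0,0,0.02],"twist":0},
    {"offset":[0,0,0.015],"twist":0},
    {"offset":[0,0,0.01],"twist":0},
    {"offset":[0,0,0],"twist":0}
  ]
}}

```text
time: 2.85
tool_pos: [589.8, -157.0, 213.7]
tcp_rot: [-3.14, -0.0, 1.48]
contact_force: [0.4, 0.4, 0.9]
grip_width: 33.9
```

```bash
python3 -c "
from h import *
plan(589.5,-157,213,85)
"
```

```text
t 2.85 at [ 589.8 -157.   213.7] yaw 84.82 q [-0.39  0.69  1.5  -0.    0.95 -0.3 ] F [0.4 0.4 0.9] w 33.9
-0.0001 -0.0003 0.0007 -0.18
```

Close on the handle.

Call:
{"op": "play_rows", "data": {
  "commands": [
    {"offset":[0,0.002,0],"twist":0},
    {"offset":[0,0,0],"twist":0},
    {"offset":[0,0,0],"twist":0},
    {"offset":[0,0,0],"twist":0},
    {"offset":[0,0,0],"twist":0}
  ],
  "jaw": 255
}}

```text
time: 3.35
tool_pos: [592.3, -157.3, 215.4]
tcp_rot: [3.14, 0.0, 1.48]
contact_force: [0.3, 0.2, 3.5]
grip_width: 8.8
```

Call:
{"op": "play_rows", "data": {
  "commands": [
    {"offset":[0,-0.01,0],"twist":0},
    {"offset":[0,-0.02,0],"twist":0},
    {"offset":[0,-0.03,0],"twist":0},
    {"offset":[0,-0.03,0],"twist":0},
    {"offset":[0,-0.03,0],"twist":0}
  ]
}}

```text
time: 3.85
tool_pos: [472.2, -146.2, 215.4]
tcp_rot: [3.138, 0.001, 1.48]
contact_force: [3.7, -0.4, 1.4]
grip_width: 8.7
```

Call:
{"op": "play_rows", "data": {
  "commands": [
    {"offset":[0,-0.02,0],"twist":0},
    {"offset":[0,-0.008,0],"twist":0},
    {"offset":[0,-0.003,0],"twist":0},
    {"offset":[0,0,0],"twist":0}
  ]
}}

```text
time: 4.25
tool_pos: [445.7, -143.8, 215.5]
tcp_rot: [3.128, 0.001, 1.478]
contact_force: [22.9, 8.2, -13.7]
grip_width: 9.0
```

```bash
python3 -c "
from h import *
plan(589.5,-157,213,85)
print(np.hypot(*(status.get_obs()['tool_pos'][:2]-[592.3,-157.3])))
im,cp=snap('wrist','w3',s=1.5)
im,cp=snap('top','t1',(125,95,385,275),3)
"
```

```text
t 4.25 at [ 445.7 -143.8  215.5] yaw 84.7 q [-0.48  0.49  1.91  0.01  0.72 -0.39] F [ 22.9   8.2 -13.7] w 9.0
0.0 0.0361 0.0006 -0.07
-0.0 0.0361 0.0006 -0.07
-0.0001 0.0361 0.0006 -0.07
-0.0001 0.0361 0.0006 -0.07
147.21002096664597
```

View pics/w3.png

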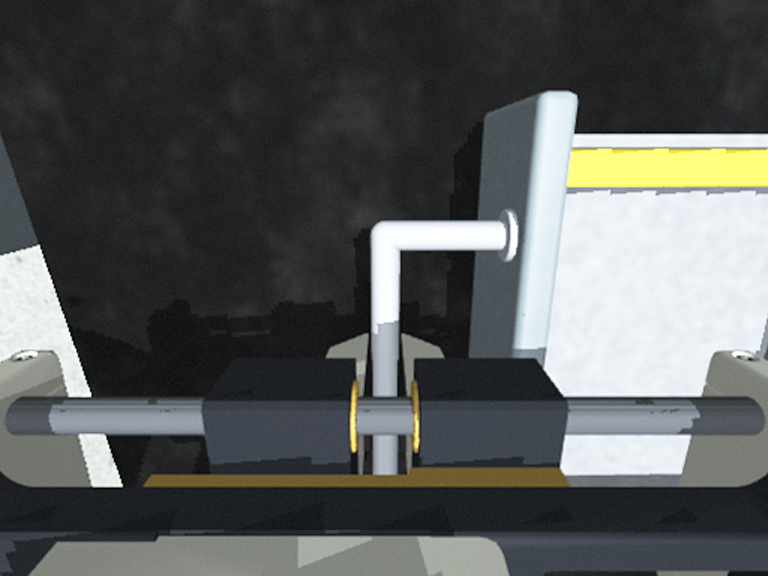

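View pics/t1.png

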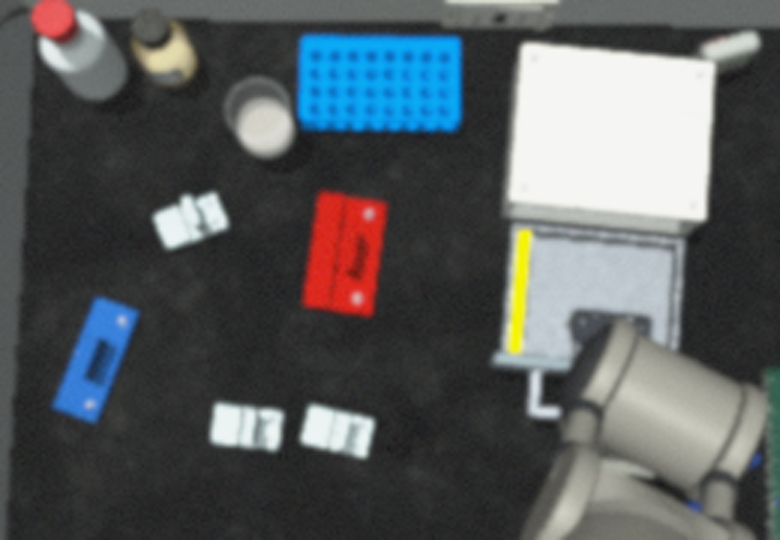

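Call:
{"op": "play_rows", "data": {
  "commands": [
    {"offset":[0,0.002,0],"twist":0},
    {"offset":[0,0,0],"twist":0},
    {"offset":[0,0,0],"twist":0},
    {"offset":[0,0,0],"twist":0},
    {"offset":[0,0,0],"twist":0}
  ],
  "jaw": 165
}}

```text
time: 4.85
tool_pos: [443.4, -143.9, 214.7]
tcp_rot: [-3.141, 0.0, 1.48]
contact_force: [0.0, -0.3, 0.3]
grip_width: 32.5
```

Call:
{"op": "play_rows", "data": {
  "commands": [
    {"offset":[0,0,-0.02],"twist":0},
    {"offset":[0,0,-0.045],"twist":0},
    {"offset":[0,0,-0.045],"twist":0},
    {"offset":[0,0,-0.045],"twist":0},
    {"offset":[0,0,-0.045],"twist":0}
  ]
}}

```text
time: 5.35
tool_pos: [443.1, -143.6, 416.7]
tcp_rot: [-3.142, 0.0, 1.48]
contact_force: [1.6, -0.6, -0.3]
grip_width: 32.1
```

```bash
python3 -c "
from h import *
plan(560,-130,400,-5)
"
```

```text
t 5.35 at [ 443.1 -143.6  416.7] yaw 84.81 q [-0.48  0.22  1.66 -0.    1.26 -0.39] F [ 1.6 -0.6 -0.3] w 32.1
0.002 0.0096 0.0014 7.48
0.0032 0.0093 0.0014 7.48
0.0044 0.0088 0.0014 7.48
0.0055 0.0081 0.0014 7.48
0.0065 0.0073 0.0014 7.48
0.0074 0.0064 0.0014 7.48
0.0082 0.0054 0.0014 7.48
0.0088 0.0043 0.0014 7.48
0.0093 0.0031 0.0014 7.48
0.0096 0.0018 0.0014 7.48
0.0098 0.0006 0.0014 7.48
0.0098 -0.0007 0.0014 7.48
```

Call:
{"op": "play_rows", "data": {
  "commands": [
    {"offset":[0,0.04,0],"twist":0},
    {"offset":[0,0.04,0],"twist":0},
    {"offset":[0,0.03,0],"twist":0},
    {"offset":[0,0,0],"twist":0}
  ],
  "jaw": 100
}}

```text
time: 5.75
tool_pos: [555.4, -154.0, 413.7]
tcp_rot: [3.141, -0.0, 1.481]
contact_force: [-0.2, -0.2, -0.0]
grip_width: 54.7
```

```bash
python3 -c "
from h import *
im,cp=snap('wrist','w4',s=1.5)
im,cp=snap('top','t2',(125,95,385,275),3)
plan(560,-130,400,-5)
"
```

```text
t 5.85 at [ 553.  -153.7  413.9] yaw 84.83 q [-0.4   0.43  1.37 -0.    1.35 -0.31] F [ 0.1  0.8 -0.6] w 55.9
0.002 0.0004 0.0012 7.49
0.0021 0.0001 0.0012 7.49
0.0021 -0.0001 0.0012 7.49
0.002 -0.0004 0.0012 7.49
0.0019 -0.0007 0.0012 7.49
0.0018 -0.0009 0.0012 7.49
0.0017 -0.0011 0.0012 7.49
0.0015 -0.0014 0.0012 7.49
0.0014 -0.0015 0.0012 7.49
0.0011 -0.0017 0.0012 7.49
0.0009 -0.0018 0.0012 7.49
0.0007 -0.0019 0.0012 7.49
```

View pics/w4.png

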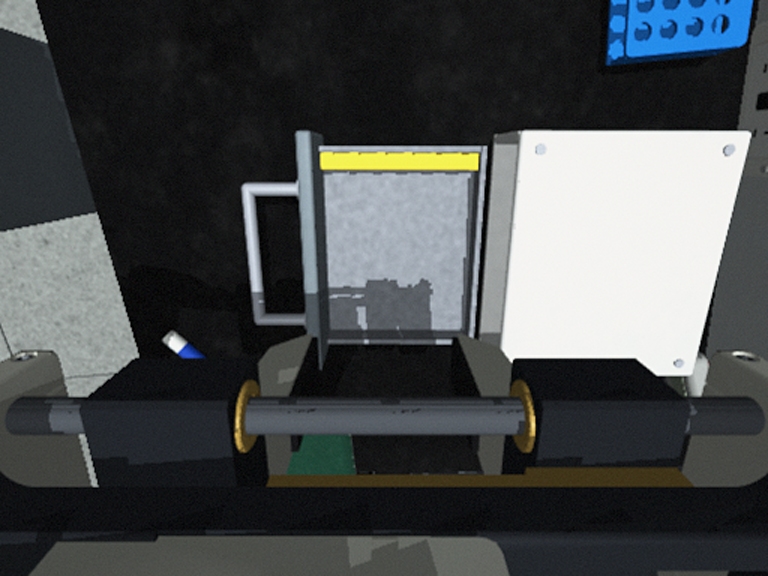

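```bash
cat >> h.py <<'E'
def load(tag,name):
    d=np.load(f'pics/{tag}.npz'); return d['im'],(viewer.camera_params(name),d['R'],d['c'])
def quad(m):
    cs,_=cv2.findContours(m,cv2.RETR_EXTERNAL,cv2.CHAIN_APPROX_NONE); c=max(cs,key=cv2.contourArea)
    return cv2.boxPoints(cv2.minAreaRect(c)),cv2.contourArea(c)
E
python3 -c "
from h import *
np.set_printoptions(suppress=True,precision=1)
im,cp=load('w4','wrist')
hsv=cv2.cvtColor(im,cv2.COLOR_BGR2HSV)
m=cv2.inRange(hsv,(22,110,110),(36,255,255)); q,a=quad(m); print(q*1.5,a)
print(onz(cp,q,30))
Z=lambda x,y:((x+.5)/1.5-.5,(y+.5)/1.5-.5)
h=onz(cp,[Z(251,190),Z(261,320)],56); print(h,h.mean(0))
print('floor front/back at mid', onz(cp,[Z(326,200),Z(469,200)],12), 'wall top right', onz(cp,[Z(328,343),Z(480,342)],36))
t,ct=load('t2','top'); hsv=cv2.cvtColor(t,cv2.COLOR_BGR2HSV)
m=cv2.inRange(hsv,(22,110,110),(36,255,255)); m[:,:250]=0;m[:95]=0;q2,a=quad(m); print(q2,a,onz(ct,q2,30))
c,e=tri([cp,ct],[q.mean(0),q2.mean(0)]);print('lip',c,e)
"
```

```text
[[319.3 168.4]
 [319.5 151.1]
 [478.5 153. ]
 [478.3 170.3]] 1092.5
[[507.7 -79.8  30. ]
 [509.7 -66.1  30. ]
 [640.3 -79.5  30. ]
 [639.8 -93.3  30. ]]
[[ 455.7  -90.5   56. ]
 [ 444.1 -199.8   56. ]] [ 449.9 -145.2   56. ]
floor front/back at mid [[ 507.  -107.4   12. ]
 [ 634.5 -119.    12. ]] wall top right [[ 495.2 -235.7   36. ]
 [ 636.2 -247.4   36. ]]
[[293.9 211.9]
 [297.3 170.9]
 [301.6 171.2]
 [298.1 212.3]] 132.5 [[514.4 -68.2  30. ]
 [642.2 -79.7  30. ]
 [641.2 -92.9  30. ]
 [513.4 -81.1  30. ]]
lip [574.1 -78.8  48.8] [0.658506507426443, 0.6585065074262961]
```

View pics/t2.png

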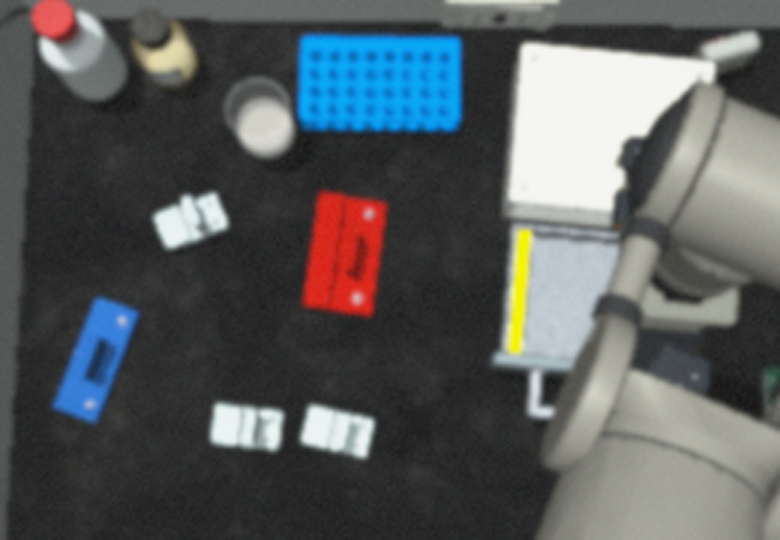

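```bash
python3 -c "
from h import *
plan(502,343,400,161)
"
```

```text
t 5.85 at [ 553.  -153.7  413.9] yaw 84.83 q [-0.4   0.43  1.37 -0.    1.35 -0.31] F [ 0.1  0.8 -0.6] w 55.9
0.0408 -0.008 0.0012 -6.35
0.0415 -0.0034 0.0012 -6.35
0.0416 0.0012 0.0012 -6.35
0.0412 0.0058 0.0012 -6.35
0.0403 0.0103 0.0012 -6.35
0.0389 0.0147 0.0012 -6.35
0.0371 0.0189 0.0012 -6.35
0.0347 0.0229 0.0012 -6.35
0.032 0.0266 0.0012 -6.35
0.0289 0.03 0.0012 -6.35
0.0254 0.033 0.0012 -6.35
0.0216 0.0356 0.0012 -6.35
```

Call:
{"op": "play_rows", "data": {
  "commands": [
    {"offset":[0.041,-0.008,0],"twist":-6.4},
    {"offset":[0.041,-0.003,0],"twist":-6.4},
    {"offset":[0.042,0.001,0],"twist":-6.4},
    {"offset":[0.041,0.006,0],"twist":-6.4},
    {"offset":[0.04,0.01,0],"twist":-6.4}
  ],
  "jaw": 100
}}

```text
time: 6.35
tool_pos: [530.1, 53.9, 415.1]
tcp_rot: [-3.141, 0.0, 2.043]
contact_force: [-0.1, 0.1, 0.5]
grip_width: 56.2
```

Call:
{"op": "play_rows", "data": {
  "commands": [
    {"offset":[0.039,0.015,0],"twist":-6.4},
    {"offset":[0.037,0.019,0],"twist":-6.4},
    {"offset":[0.035,0.023,0],"twist":-6.4},
    {"offset":[0.032,0.027,0],"twist":-6.4},
    {"offset":[0.029,0.03,0],"twist":-6.4}
  ]
}}

```text
time: 6.85
tool_pos: [508.2, 261.3, 415.1]
tcp_rot: [-3.141, 0.0, 2.601]
contact_force: [-0.0, -0.3, 0.1]
grip_width: 55.3
```

Call:
{"op": "play_rows", "data": {
  "commands": [
    {"offset":[0.025,0.033,0],"twist":-6.4},
    {"offset":[0.022,0.036,0],"twist":-6.4},
    {"offset":[0,0,0],"twist":0}
  ]
}}

```text
time: 7.15
tool_pos: [498.3, 346.8, 414.6]
tcp_rot: [3.141, -0.001, 2.828]
contact_force: [0.5, -0.1, 0.3]
grip_width: 55.2
```

```bash
python3 -c "
from h import *
im,cp=snap('wrist','w5',s=1.5)
plan(502,343,400,161)
"
```

```text
t 7.2 at [498.9 344.8 414.6] yaw 161.81 q [ 0.48  0.49  1.27 -0.    1.39 -0.77] F [ 1.  -1.1  0.2] w 55.8
-0.0035 -0.0008 0.0146 0.81
```

View pics/w5.png

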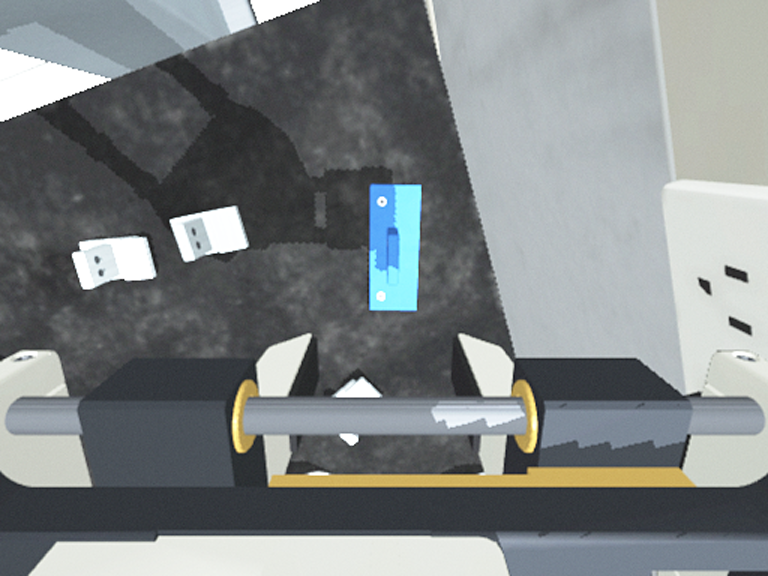

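```bash
python3 -c "
from h import *
np.set_printoptions(suppress=True,precision=1)
im,cp=load('w5','wrist')
hsv=cv2.cvtColor(im,cv2.COLOR_BGR2HSV)
m=cv2.inRange(hsv,(90,120,50),(130,255,255)); m[230:]=0; q,a=quad(m); print(q*1.5,a)
g=onz(cp,q,10);print(g,g.mean(0),np.linalg.norm(np.diff(g,axis=0),axis=1))
for e in (g[1]-g[0],g[2]-g[1]): print(np.degrees(np.arctan2(e[1],e[0])))
cv2.imwrite('pics/w5c.png',cv2.resize(im[110:220,220:300],None,fx=5,fy=5,interpolation=cv2.INTER_CUBIC))
"
```

```text
[[365.5 309.5]
 [369.1 182.4]
 [420.2 183.9]
 [416.6 311. ]] 1034.5
[[553.2 310.3  10. ]
 [439.8 352.2  10. ]
 [455.1 395.1  10. ]
 [570.1 357.3  10. ]] [504.5 353.7  10. ] [120.9  45.6 121.1]
159.72481096627584
70.41966207615725
```

View pics/w5c.png

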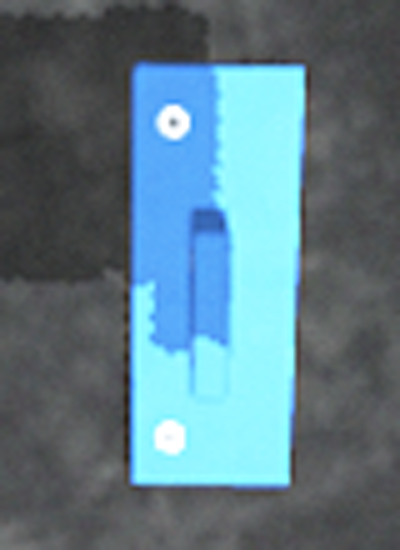

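```bash
cat >> h.py <<'E'
def ang(a,b): d=np.asarray(b)-np.asarray(a); return float(np.degrees(np.arctan2(d[1],d[0])))
def Cz(x0,y0,s): return lambda pts: np.array([((x+.5)/s-.5+x0,(y+.5)/s-.5+y0) for x,y in pts])
E
python3 -c "
from h import *
np.set_printoptions(suppress=True,precision=1)
im,cp=load('w5','wrist'); C=Cz(220,110,5)
g=onz(cp,C([(133,65),(305,66),(291,486),(132,485)]),10);print(g,g.mean(0),ang(g[3],g[0]),ang(g[2],g[1]),ang(g[0],g[1]),ang(g[3],g[2]))
t=onz(cp,C([(191,233),(230,233),(229,400),(191,400)]),50); print(t,t.mean(0),ang(t[3],t[0]))
b=onz(cp,C([(192,210),(226,210)]),10); print(b)
s=onz(cp,C([(173,122),(170,437)]),10); print(s,ang(s[1],s[0]))
"
```

```text
[[441.1 352.   10. ]
 [455.5 395.7  10. ]
 [569.3 357.7  10. ]
 [554.6 313.5  10. ]] [505.1 354.7  10. ] 161.27355546240838 161.54576730160395 71.68815085884079 71.59911090495537
[[482.  354.8  50. ]
 [485.  364.   50. ]
 [526.3 350.7  50. ]
 [523.3 341.4  50. ]] [504.1 352.7  50. ] 162.11902705945747
[[483.  355.   10. ]
 [485.9 363.9  10. ]]
[[458.7 357.5  10. ]
 [544.  328.7  10. ]] 161.3466122484015
```

```bash
python3 -c "
from h import *
plan(504.1,352.7,290,161.4)
"
```

```text
t 7.2 at [498.9 344.8 414.6] yaw 161.81 q [ 0.48  0.49  1.27 -0.    1.39 -0.77] F [ 1.  -1.1  0.2] w 55.8
-0.0008 0.003 0.0415 0.14
-0.0008 0.003 0.0415 0.14
-0.0008 0.003 0.0415 0.14
```

Call:
{"op": "play_rows", "data": {
  "commands": [
    {"offset":[-0.001,0.003,0.042],"twist":0.1},
    {"offset":[-0.001,0.003,0.042],"twist":0.1},
    {"offset":[0,0.003,0.042],"twist":0.2},
    {"offset":[0,0,0],"twist":0},
    {"offset":[0,0,0],"twist":0}
  ]
}}

```text
time: 7.7
tool_pos: [505.5, 350.3, 289.6]
tcp_rot: [-3.141, -0.0, 2.812]
contact_force: [-0.3, -0.1, 0.7]
grip_width: 55.7
```

```bash
python3 -c "
from h import *
im,cp=snap('wrist','w6',s=1.5)
print(proj(cp,[[504.1,352.7,50],[482,354.8,50],[526.3,350.7,50]])*1.5)
plan(504.1,352.7,204,161.4)
"
```

```text
[[387.9355912  303.31544328]
 [378.45936637 265.61256483]
 [397.12421542 339.09152657]]
t 7.75 at [505.9 350.7 291. ] yaw 161.15 q [ 0.48  0.61  1.41 -0.    1.12 -0.76] F [0.4 0.5 0.7] w 56.1
0.0012 0.0007 0.0435 -0.13
0.0012 0.0007 0.0435 -0.13
```

View pics/w6.png

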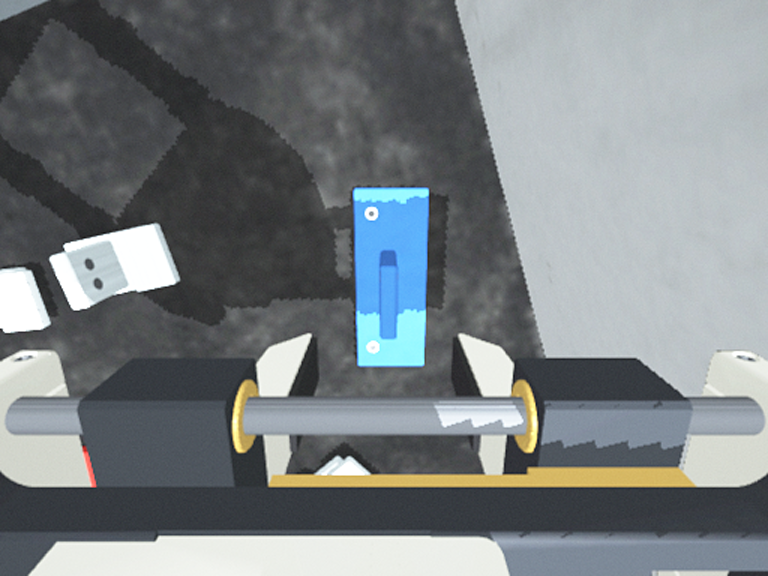

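Call:
{"op": "play_rows", "data": {
  "commands": [
    {"offset":[0.002,0.001,0.03],"twist":-0.2},
    {"offset":[0,0,0.03],"twist":0},
    {"offset":[0,0,0.02],"twist":0},
    {"offset":[0,0,0.007],"twist":0},
    {"offset":[0,0,0],"twist":0}
  ]
}}

```text
time: 8.25
tool_pos: [504.2, 352.9, 203.1]
tcp_rot: [3.14, 0.001, 2.817]
contact_force: [-0.6, -1.0, 0.2]
grip_width: 56.0
```

Call:
{"op": "play_rows", "data": {
  "commands": [
    {"offset":[0,0,0],"twist":0},
    {"offset":[0,0,0],"twist":0},
    {"offset":[0,0,0],"twist":0},
    {"offset":[0,0,0],"twist":0},
    {"offset":[0,0,0],"twist":0}
  ],
  "jaw": 255
}}

```text
time: 8.75
tool_pos: [503.7, 353.0, 202.0]
tcp_rot: [3.141, 0.0, 2.817]
contact_force: [0.4, 0.5, 0.2]
grip_width: 20.3
```

```bash
python3 -c "
from h import *
plan(504.1,352.7,300,161.4)
"
```

```text
t 8.75 at [503.7 353.  202. ] yaw 161.42 q [ 0.49  0.72  1.49 -0.    0.94 -0.76] F [0.4 0.5 0.2] w 20.3
-0.0002 -0.0001 -0.0327 0.01
-0.0002 -0.0001 -0.0327 0.01
-0.0002 -0.0001 -0.0327 0.01
```

Call:
{"op": "play_rows", "data": {
  "commands": [
    {"offset":[0,0,0],"twist":0},
    {"offset":[0,0,0],"twist":0},
    {"offset":[0,0,0],"twist":0}
  ]
}}

```text
time: 9.05
tool_pos: [503.6, 352.9, 201.7]
tcp_rot: [-3.141, -0.0, 2.817]
contact_force: [0.2, 0.5, 0.4]
grip_width: 9.5
```

Call:
{"op": "play_rows", "data": {
  "commands": [
    {"offset":[0,0,-0.02],"twist":0},
    {"offset":[0,0,-0.04],"twist":0},
    {"offset":[0,0,-0.04],"twist":0},
    {"offset":[0,0,0],"twist":0}
  ]
}}

```text
time: 9.45
tool_pos: [504.8, 353.7, 307.3]
tcp_rot: [3.134, 0.007, 2.817]
contact_force: [0.0, 1.0, -2.1]
grip_width: 10.0
```

```bash
python3 -c "
from h import *
import numpy as np
c=np.array([568,-156.]);a=np.radians(-5.5);X=np.array([np.cos(a),np.sin(a)]);Y=np.array([-np.sin(a),np.cos(a)])
t=c+0*X+(38-2)*Y
print(t)
plan(t[0],t[1],305,174.5,step=42)
"
```

```text
[ 571.45044709 -120.16573686]
t 9.45 at [504.8 353.7 307.3] yaw 161.42 q [ 0.49  0.59  1.4  -0.    1.14 -0.76] F [ 0.   1.  -2.1] w 10.0
-0.0178 -0.0357 0.0002 -1.09
-0.0172 -0.036 0.0002 -1.09
-0.0165 -0.0363 0.0002 -1.09
-0.0158 -0.0366 0.0002 -1.09
-0.0151 -0.0369 0.0002 -1.09
-0.0144 -0.0372 0.0002 -1.09
-0.0137 -0.0375 0.0002 -1.09
-0.013 -0.0377 0.0002 -1.09
-0.0122 -0.038 0.0002 -1.09
-0.0115 -0.0382 0.0002 -1.09
-0.0108 -0.0384 0.0002 -1.09
-0.0101 -0.0386 0.0002 -1.09
```

Call:
{"op": "play_rows", "data": {
  "commands": [
    {"offset":[-0.018,-0.036,0],"twist":-1.1},
    {"offset":[-0.017,-0.036,0],"twist":-1.1},
    {"offset":[-0.016,-0.036,0],"twist":-1.1},
    {"offset":[-0.016,-0.037,0],"twist":-1.1},
    {"offset":[-0.015,-0.037,0],"twist":-1.1}
  ]
}}

```text
time: 9.95
tool_pos: [530.6, 153.6, 300.3]
tcp_rot: [-3.141, -0.002, 2.914]
contact_force: [1.3, -0.2, -3.1]
grip_width: 9.8
```

Call:
{"op": "play_rows", "data": {
  "commands": [
    {"offset":[-0.014,-0.037,0],"twist":-1.1},
    {"offset":[-0.014,-0.037,0],"twist":-1.1},
    {"offset":[-0.013,-0.038,0],"twist":-1.1},
    {"offset":[-0.012,-0.038,0],"twist":-1.1},
    {"offset":[-0.012,-0.038,0],"twist":-1.1}
  ]
}}

```text
time: 10.45
tool_pos: [558.9, -43.3, 300.3]
tcp_rot: [3.141, -0.002, 3.01]
contact_force: [0.5, 0.2, -2.9]
grip_width: 10.0
```

Call:
{"op": "play_rows", "data": {
  "commands": [
    {"offset":[-0.011,-0.038,0],"twist":-1.1},
    {"offset":[-0.01,-0.038,0],"twist":-1.1},
    {"offset":[0,0,0],"twist":0},
    {"offset":[0,0,0],"twist":0}
  ]
}}

```text
time: 10.85
tool_pos: [570.5, -120.6, 300.2]
tcp_rot: [3.141, -0.003, 3.045]
contact_force: [0.1, 0.8, -2.6]
grip_width: 10.2
```

```bash
python3 -c "
from h import *
im,cp=snap('wrist','w7',s=1.5)
snap('top','t3',(265,125,385,245),5)
plan(571.5,-120.2,250,174.5,step=42)
"
```

```text
t 10.95 at [ 570.6 -119.   300.7] yaw 174.64 q [-0.34  0.54  1.5   0.    1.1  -1.81] F [ 0.1  0.6 -2.6] w 9.7
-0.0005 -0.0006 0.0254 0.07
-0.0005 -0.0006 0.0254 0.07
```

View pics/w7.png

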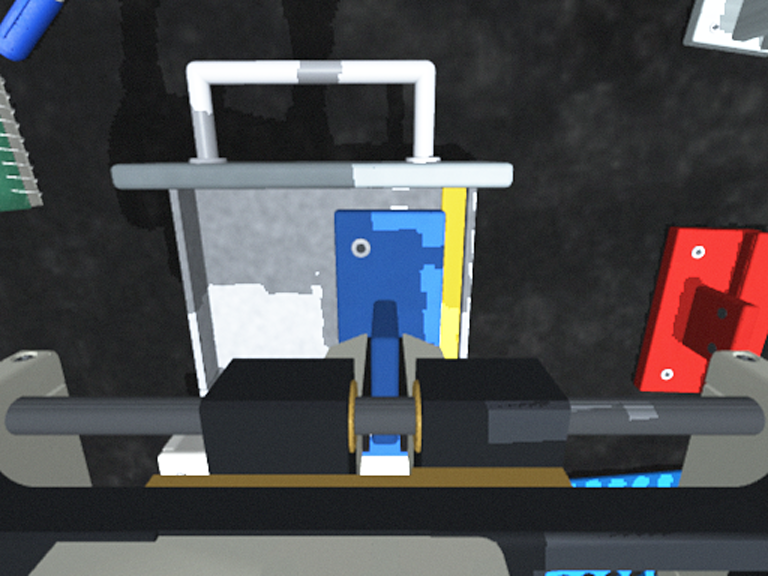

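View pics/t3.png

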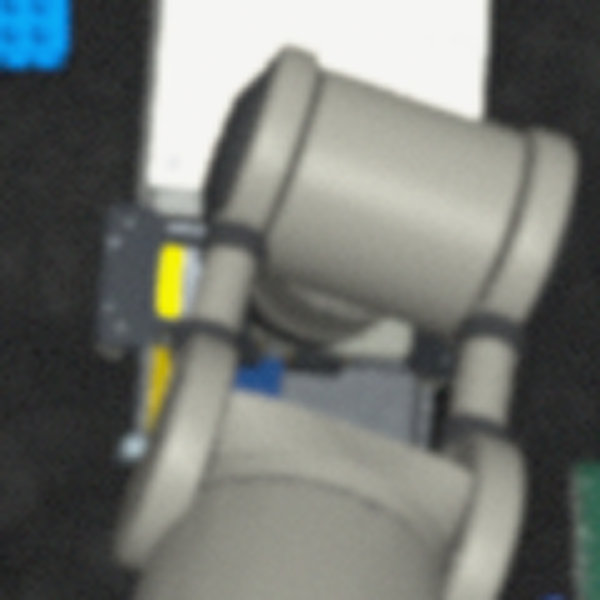

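```bash
python3 -c "
from h import *
np.set_printoptions(suppress=True,precision=1)
im,cp=load('w7','wrist'); Z=Cz(0,0,1.5)
g=onz(cp,Z([(190,72),(434,68)]),56); print('handle',g,g.mean(0),ang(g[0],g[1])-90)
g=onz(cp,Z([(113,176),(512,174)]),71); print('panel',g,g.mean(0),ang(g[0],g[1])-90)
g=onz(cp,Z([(443,200),(441,355)]),30); print('lip inner',g,ang(g[0],g[1]))
g=onz(cp,Z([(466,200),(459,355)]),30); print('lip outer',g,ang(g[0],g[1]))
g=onz(cp,Z([(336,211),(445,212)]),109); print('rail front',g,g.mean(0),ang(g[0],g[1])-90)
g=onz(cp,Z([(175,200),(203,380)]),36); print('right wall out top',g,ang(g[0],g[1]))
"
```

```text
handle [[ 442.5 -202.1   56. ]
 [ 452.   -84.9   56. ]] [ 447.2 -143.5   56. ] -4.666291149610956
panel [[ 486.6 -243.6   71. ]
 [ 504.2  -52.1   71. ]] [ 495.4 -147.9   71. ] -5.256349560695355
lip inner [[518.  -80.7  30. ]
 [618.1 -87.5  30. ]] -3.9179701156771967
lip outer [[519.3 -67.2  30. ]
 [619.3 -75.7  30. ]] -4.865572765121864
rail front [[ 509.2 -134.1  109. ]
 [ 513.9  -90.3  109. ]] [ 511.6 -112.2  109. ] -6.063877553531569
right wall out top [[ 502.5 -234.1   36. ]
 [ 618.  -244.1   36. ]] -4.940355312988412
```

Call:
{"op": "play_rows", "data": {
  "commands": [
    {"offset":[0,-0.002,0.03],"twist":0.1},
    {"offset":[0,0,0.025],"twist":0},
    {"offset":[0,0,0.008],"twist":0},
    {"offset":[0,0,0],"twist":0}
  ]
}}

```text
time: 11.35
tool_pos: [570.4, -120.6, 237.6]
tcp_rot: [3.141, -0.003, 3.047]
contact_force: [0.4, 0.7, -3.5]
grip_width: 9.8
```

```bash
python3 -c "
from h import *
im,cp=snap('wrist','w8',s=1.5)
plan(570.6,-121.1,213.7,174.8,step=42)
"
```

```text
t 11.4 at [ 570.9 -121.   238.9] yaw 174.59 q [-0.34  0.62  1.56 -0.    0.96 -1.82] F [ 0.5 -0.1 -1.8] w 9.9
0.0003 -0.0002 0.0252 -0.21
```

View pics/w8.png

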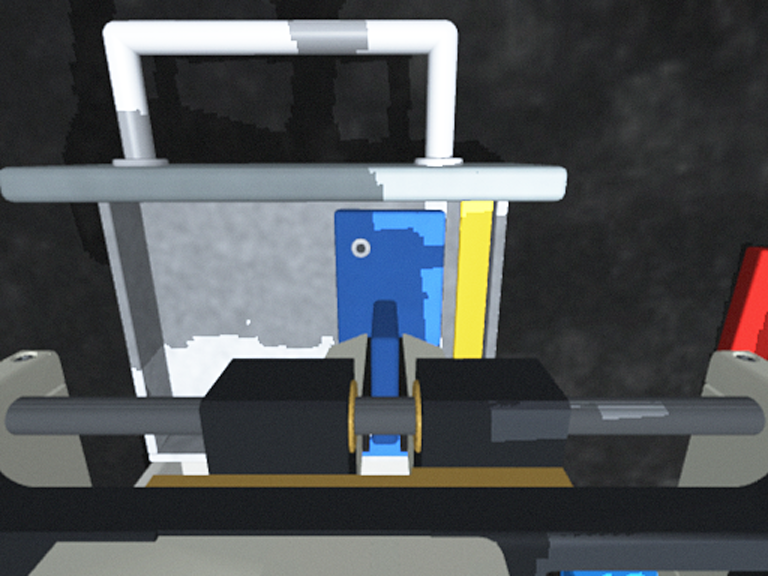

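Call:
{"op": "play_rows", "data": {
  "commands": [
    {"offset":[0,0,0.01],"twist":-0.2},
    {"offset":[0,0,0.008],"twist":0},
    {"offset":[0,0,0.004],"twist":0},
    {"offset":[0,0,0],"twist":0},
    {"offset":[0,0,0],"twist":0}
  ]
}}

```text
time: 11.9
tool_pos: [570.8, -121.9, 216.8]
tcp_rot: [-3.142, 0.0, 3.049]
contact_force: [-0.2, -0.6, -2.8]
grip_width: 9.9
```

Call:
{"op": "play_rows", "data": {
  "commands": [
    {"offset":[0,0,0.002],"twist":0},
    {"offset":[0,0,0.001],"twist":0},
    {"offset":[0,0,0],"twist":0}
  ]
}}

```text
time: 12.2
tool_pos: [570.7, -121.8, 213.7]
tcp_rot: [-3.141, 0.0, 3.049]
contact_force: [0.0, 0.9, -2.4]
grip_width: 9.7
```

Call:
{"op": "play_rows", "data": {
  "commands": [
    {"offset":[0,0,0.001],"twist":0},
    {"offset":[0,0,0.001],"twist":0},
    {"offset":[0,0,0],"twist":0}
  ]
}}

```text
time: 12.5
tool_pos: [571.4, -121.8, 213.6]
tcp_rot: [-3.141, 0.003, 3.049]
contact_force: [-0.2, 1.1, 8.9]
grip_width: 9.9
```

Call:
{"op": "play_rows", "data": {
  "commands": [
    {"offset":[0,0.004,-0.001],"twist":0},
    {"offset":[0,0.005,0],"twist":0},
    {"offset":[0,0.005,0],"twist":0},
    {"offset":[0,0.005,0],"twist":0},
    {"offset":[0,0.001,0],"twist":0}
  ]
}}

```text
time: 13.0
tool_pos: [573.1, -101.8, 213.6]
tcp_rot: [-3.14, 0.002, 3.05]
contact_force: [-0.2, -5.8, 5.5]
grip_width: 9.5
```

Call:
{"op": "play_rows", "data": {
  "commands": [
    {"offset":[0,0.002,0],"twist":0},
    {"offset":[0,0.002,0],"twist":0},
    {"offset":[0,0,0],"twist":0}
  ]
}}

```text
time: 13.3
tool_pos: [573.4, -98.0, 213.6]
tcp_rot: [-3.14, 0.002, 3.05]
contact_force: [0.4, -3.9, 6.4]
grip_width: 9.6
```

Call:
{"op": "play_rows", "data": {
  "commands": [
    {"offset":[0,0.002,0],"twist":0},
    {"offset":[0,0.002,0],"twist":0},
    {"offset":[0,0,0],"twist":0}
  ]
}}

```text
time: 13.6
tool_pos: [573.7, -96.2, 213.8]
tcp_rot: [-3.136, 0.003, 3.05]
contact_force: [-2.6, -16.7, 5.5]
grip_width: 9.9
```

Call:
{"op": "play_rows", "data": {
  "commands": [
    {"offset":[0,0,-0.002],"twist":0},
    {"offset":[0,0,-0.001],"twist":0},
    {"offset":[0,0,0],"twist":0}
  ]
}}

```text
time: 13.9
tool_pos: [573.0, -96.1, 214.4]
tcp_rot: [-3.137, -0.001, 3.05]
contact_force: [-0.7, -15.8, -8.6]
grip_width: 9.9
```

Call:
{"op": "play_rows", "data": {
  "commands": [
    {"offset":[0,-0.001,-0.001],"twist":0},
    {"offset":[0,0,0],"twist":0}
  ]
}}

```text
time: 14.1
tool_pos: [572.8, -96.5, 215.3]
tcp_rot: [-3.138, -0.002, 3.05]
contact_force: [-0.5, -12.1, -8.2]
grip_width: 10.2
```

Now open a little and lift.

Call:
{"op": "play_rows", "data": {
  "commands": [
    {"offset":[0,0,0],"twist":0},
    {"offset":[0,0,0],"twist":0},
    {"offset":[0,0,0],"twist":0}
  ],
  "jaw": 200
}}

```text
time: 14.4
tool_pos: [573.2, -94.3, 216.6]
tcp_rot: [3.141, -0.0, 3.05]
contact_force: [0.9, 0.8, -0.6]
grip_width: 19.4
```

Call:
{"op": "play_rows", "data": {
  "commands": [
    {"offset":[0,0,-0.02],"twist":0},
    {"offset":[0,0,-0.04],"twist":0},
    {"offset":[0,0,-0.045],"twist":0},
    {"offset":[0,0,-0.045],"twist":0},
    {"offset":[0,0,-0.04],"twist":0}
  ]
}}

```text
time: 14.9
tool_pos: [573.0, -94.2, 409.3]
tcp_rot: [3.142, 0.002, 3.05]
contact_force: [1.1, -0.6, 0.2]
grip_width: 19.8
```

```bash
python3 -c "
from h import *
im,cp=snap('wrist','w9',s=1.5)
plan(437,196,400,177)
"
```

```text
t 14.95 at [573.7 -94.3 416.4] yaw 174.77 q [-0.29  0.43  1.35  0.    1.35 -1.77] F [ 2.4 -0.9  5.1] w 19.9
0.0203 0.0346 0.0021 -0.28
0.0202 0.0347 0.0021 -0.28
0.02 0.0348 0.0021 -0.28
0.0198 0.0349 0.0021 -0.28
0.0197 0.035 0.0021 -0.28
0.0195 0.0351 0.0021 -0.28
0.0193 0.0352 0.0021 -0.28
0.0191 0.0353 0.0021 -0.28
```

View pics/w9.png

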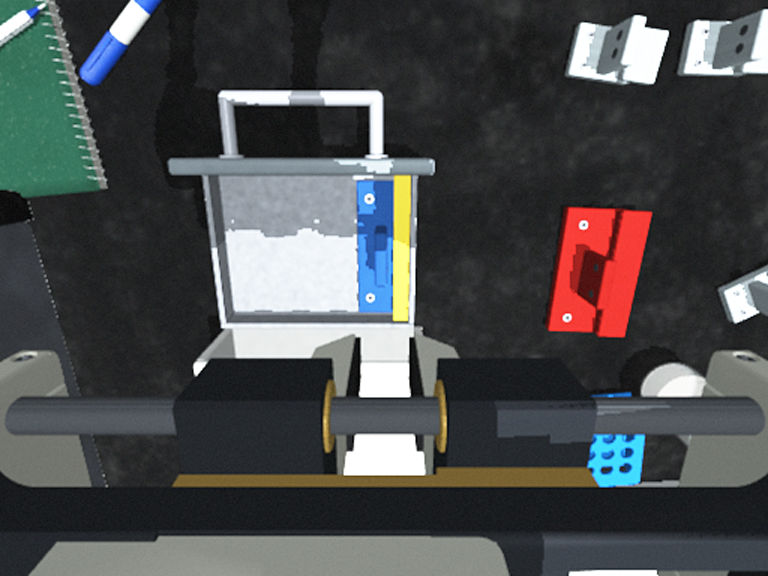

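```bash
python3 -c "
from h import *
plan(450,145,400,177)
"
```

```text
t 14.95 at [573.7 -94.3 416.4] yaw 174.77 q [-0.29  0.43  1.35  0.    1.35 -1.77] F [ 2.4 -0.9  5.1] w 19.9
0.0242 0.0378 0.0027 -0.37
0.0239 0.038 0.0027 -0.37
0.0237 0.0382 0.0027 -0.37
0.0234 0.0383 0.0027 -0.37
0.0232 0.0385 0.0027 -0.37
0.0229 0.0386 0.0027 -0.37
```

Call:
{"op": "play_rows", "data": {
  "commands": [
    {"offset":[0.024,0.038,0],"twist":-0.4},
    {"offset":[0.024,0.038,0],"twist":-0.4},
    {"offset":[0.024,0.038,0],"twist":-0.4},
    {"offset":[0.023,0.038,0],"twist":-0.4},
    {"offset":[0.023,0.039,0],"twist":-0.4}
  ],
  "jaw": 130
}}

```text
time: 15.45
tool_pos: [469.1, 106.5, 406.7]
tcp_rot: [3.141, 0.0, 3.085]
contact_force: [1.1, 0.6, 0.4]
grip_width: 44.6
```

Call:
{"op": "play_rows", "data": {
  "commands": [
    {"offset":[0.023,0.039,0],"twist":-0.4},
    {"offset":[0,0,0],"twist":0},
    {"offset":[0,0,0],"twist":0}
  ]
}}

```text
time: 15.75
tool_pos: [449.2, 146.0, 406.9]
tcp_rot: [-3.142, 0.001, 3.094]
contact_force: [-0.1, -0.5, 0.3]
grip_width: 45.2
```

```bash
python3 -c "
from h import *
im,cp=snap('wrist','w10',s=1.5)
plan(437,196,400,177)
"
```

```text
t 15.8 at [449.8 145.2 406.8] yaw 177.19 q [ 0.15  0.24  1.66 -0.    1.24 -1.37] F [-0.6 -0.5  0.1] w 44.6
0.0076 0.0251 0.0034 0.09
0.0077 0.0251 0.0034 0.09
```

View pics/w10.png

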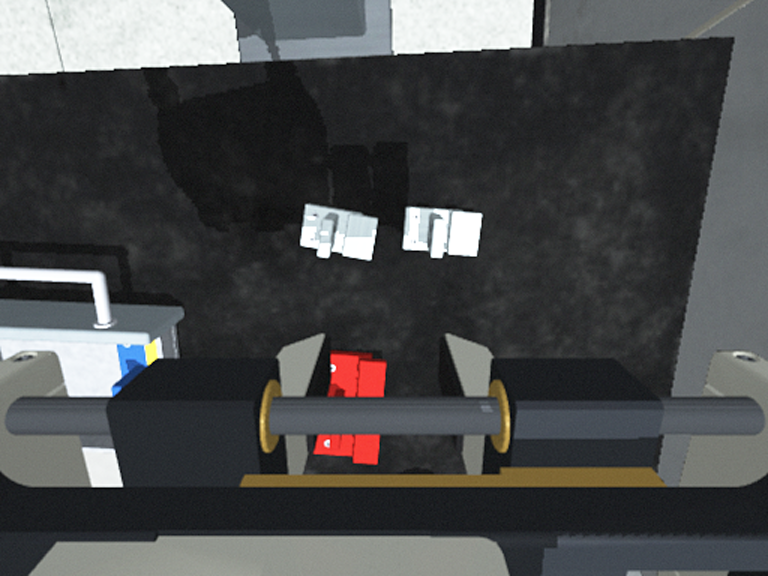

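```bash
python3 -c "
from h import *
im,cp=load('w10','wrist')
c=im[125:185,190:330]
c=np.clip((c.astype(float)-90)*1.5,0,255).astype('uint8')
cv2.imwrite('pics/w10c.png',cv2.resize(c,None,fx=5.5,fy=5.5,interpolation=cv2.INTER_CUBIC))
"
```

```text
(no output)
```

View pics/w10c.png

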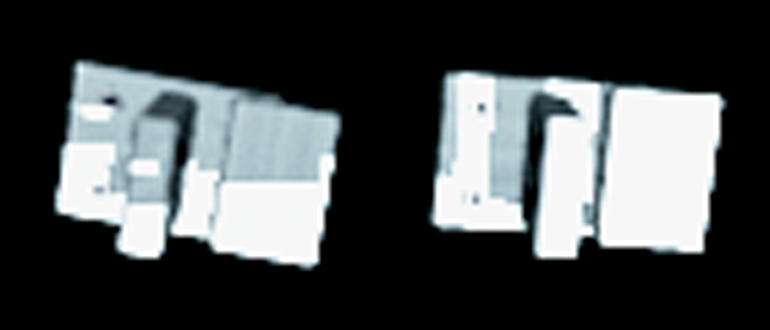

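```bash
python3 -c "
from h import *
np.set_printoptions(suppress=True,precision=1)
im,cp=load('w10','wrist'); C=Cz(190,125,5.5)
for n,arm,foot,fin in [('c1',[(613,90),(721,96),(702,251),(600,245)],[(448,73),(433,227)],[(543,115),(583,117),(577,257),(535,256)]),
 ('c2',[(237,97),(340,117),(316,267),(215,250)],[(80,62),(57,210)],[(138,113),(178,118),(163,257),(120,250)])]:
  a=onz(cp,C(arm),20); f=onz(cp,C(foot),10); t=onz(cp,C(fin),50)
  print(n,'arm',a.mean(0),ang(a[0],a[3]),ang(a[1],a[2]),ang(a[0],a[1])-90,ang(a[3],a[2])-90, 'w',np.linalg.norm(a[1]-a[0]),np.linalg.norm(a[3]-a[0]))
  print('foot mid',f.mean(0),ang(f[0],f[1]),'fin',t.mean(0),ang(t[0],t[3]),ang(t[1],t[2]),np.linalg.norm(t[0]-t[1]),np.linalg.norm(t[0]-t[3]))
  y=a.mean(0)-f.mean(0); print('axis',np.degrees(np.arctan2(y[1],y[0]))-90,np.hypot(*y[:2]),'expected',27+26,'origin',f.mean(0)+y/np.hypot(*y[:2])*26)
"
```

```text
c1 arm [438.8 217.1  20. ] -4.810936732855369 -5.8319581801505445 -5.876438051312604 -6.167532527187731 w 25.684143452262926 37.563664669660255
foot mid [433.1 165.2  10. ] -7.435982747767414 fin [435.5 189.7  50. ] -4.00956415420808 -2.766907209267612 8.757901207600302 31.57981301293181
axis -6.302046931945142 52.196279796818416 expected 53 origin [436.  191.1  15. ]
c2 arm [437.4 125.2  20. ] -12.348179697819448 -12.107398067311376 -13.710605725345673 -12.568150595286482 w 24.82121381655038 37.66485510555918
foot mid [425.3  74.3  10. ] -14.736049652668404 fin [430.8  99.1  50. ] -12.700873475809965 -10.947328340989614 8.75053024950218 31.091903535084253
axis -13.386595092492115 52.415467612394856 expected 53 origin [431.3  99.5  15. ]
```

```bash
python3 -c "
from h import *
plan(435.7,190.2,290,174.2)
im,cp=load('w9','wrist'); Z=Cz(0,0,1.5)
np.set_printoptions(suppress=True,precision=1)
print(onz(cp,Z([(221,98),(382,97)]),56))
print(onz(cp,Z([(398,178),(394,320)]),30),onz(cp,Z([(410,178),(408,320)]),30))
print(onz(cp,Z([(234,312),(357,312)]),12))
"
```

```text
t 15.8 at [449.8 145.2 406.8] yaw 177.19 q [ 0.15  0.24  1.66 -0.    1.24 -1.37] F [-0.6 -0.5  0.1] w 44.6
0.0054 0.0148 0.0389 1.0
0.0057 0.0147 0.0389 1.0
0.0059 0.0146 0.0389 1.0
[[ 443.  -201.7   56. ]
 [ 453.1  -84.8   56. ]]
[[512.7 -77.2  30. ]
 [638.7 -91.3  30. ]] [[513.6 -67.3  30. ]
 [639.9 -78.4  30. ]]
[[ 623.7 -243.7   12. ]
 [ 634.5 -126.1   12. ]]
```

Call:
{"op": "play_rows", "data": {
  "commands": [
    {"offset":[0.006,0.015,0.039],"twist":1},
    {"offset":[0.006,0.015,0.039],"twist":1},
    {"offset":[0.006,0.015,0.039],"twist":1},
    {"offset":[0,0,0],"twist":0},
    {"offset":[0,0,0],"twist":0}
  ]
}}

```text
time: 16.3
tool_pos: [435.7, 190.3, 289.9]
tcp_rot: [-3.141, -0.001, 3.039]
contact_force: [0.8, -0.1, 1.6]
grip_width: 44.8
```

```bash
python3 -c "
from h import *
im,cp=snap('wrist','w11',s=1.5)
print(proj(cp,[[435.7,190.2,50]])*1.5)
plan(435.7,190.2,202,174.2)
"
```

```text
[[384.24942996 306.81150525]]
t 16.35 at [436.1 190.3 290.9] yaw 174.08 q [ 0.25  0.38  1.82 -0.    0.94 -1.22] F [ 0.6  0.3 -0.8] w 45.1
0.0002 -0.0001 0.0445 -0.06
0.0002 -0.0001 0.0445 -0.06
```

View pics/w11.png

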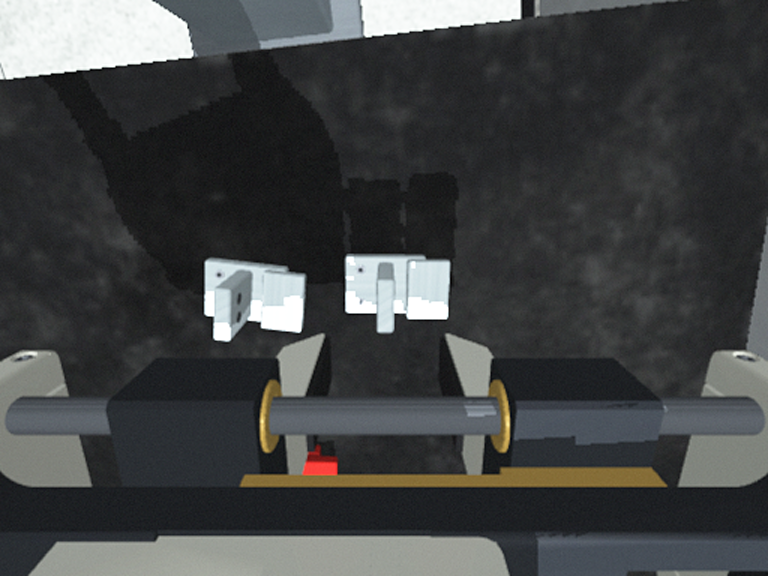

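Call:
{"op": "play_rows", "data": {
  "commands": [
    {"offset":[0,0.001,0.03],"twist":0},
    {"offset":[0,0,0.03],"twist":0},
    {"offset":[0,0,0.02],"twist":0},
    {"offset":[0,0,0.008],"twist":0},
    {"offset":[0,0,0],"twist":0}
  ]
}}

```text
time: 16.85
tool_pos: [435.8, 191.6, 202.4]
tcp_rot: [3.141, 0.001, 3.038]
contact_force: [0.1, -0.4, -0.3]
grip_width: 44.6
```

Call:
{"op": "play_rows", "data": {
  "commands": [
    {"offset":[0,0,0],"twist":0},
    {"offset":[0,0,0],"twist":0},
    {"offset":[0,0,0],"twist":0},
    {"offset":[0,0,0],"twist":0},
    {"offset":[0,0,0],"twist":0}
  ],
  "jaw": 255
}}

```text
time: 17.35
tool_pos: [435.0, 192.1, 202.0]
tcp_rot: [-3.142, 0.001, 3.039]
contact_force: [-0.8, 0.8, 0.2]
grip_width: 9.8
```

Call:
{"op": "play_rows", "data": {
  "commands": [
    {"offset":[0,0,0],"twist":0},
    {"offset":[0,0,0],"twist":0},
    {"offset":[0,0,0],"twist":0}
  ]
}}

```text
time: 17.65
tool_pos: [435.0, 192.1, 202.0]
tcp_rot: [-3.142, 0.0, 3.039]
contact_force: [-1.5, -1.8, 5.8]
grip_width: 9.4
```

Call:
{"op": "play_rows", "data": {
  "commands": [
    {"offset":[0,0,-0.02],"twist":0},
    {"offset":[0,0,-0.04],"twist":0},
    {"offset":[0,0,-0.04],"twist":0}
  ]
}}

```text
time: 17.95
tool_pos: [434.6, 192.0, 302.0]
tcp_rot: [-3.141, -0.003, 3.039]
contact_force: [1.7, 0.6, -0.5]
grip_width: 9.7
```

```bash
python3 -c "
from h import *
plan(610.8,-152.4,300,174.8,step=42)
"
```

```text
t 17.95 at [434.6 192.  302. ] yaw 174.12 q [ 0.25  0.37  1.8   0.    0.97 -1.21] F [ 1.7  0.6 -0.5] w 9.7
-0.0211 -0.0325 0.0002 -0.07
-0.021 -0.0325 0.0002 -0.07
-0.021 -0.0325 0.0002 -0.07
-0.0209 -0.0325 0.0002 -0.07
-0.0209 -0.0326 0.0002 -0.07
-0.0209 -0.0326 0.0002 -0.07
-0.0208 -0.0326 0.0002 -0.07
-0.0208 -0.0326 0.0002 -0.07
-0.0208 -0.0327 0.0002 -0.07
-0.0207 -0.0327 0.0002 -0.07
```

Call:
{"op": "play_rows", "data": {
  "commands": [
    {"offset":[-0.021,-0.0325,0],"twist":-0.1},
    {"offset":[-0.021,-0.0325,0],"twist":-0.1},
    {"offset":[-0.021,-0.0325,0],"twist":-0.1},
    {"offset":[-0.021,-0.0325,0],"twist":-0.1},
    {"offset":[-0.021,-0.0325,0],"twist":-0.1}
  ]
}}

```text
time: 18.45
tool_pos: [523.7, 18.6, 301.3]
tcp_rot: [3.141, -0.001, 3.048]
contact_force: [0.9, 0.2, -1.8]
grip_width: 9.5
```

Call:
{"op": "play_rows", "data": {
  "commands": [
    {"offset":[-0.021,-0.0325,0],"twist":-0.1},
    {"offset":[-0.021,-0.0325,0],"twist":-0.1},
    {"offset":[-0.021,-0.0325,0],"twist":0},
    {"offset":[-0.021,-0.0325,0],"twist":0},
    {"offset":[-0.021,-0.0325,0],"twist":0}
  ]
}}

```text
time: 18.95
tool_pos: [613.5, -152.8, 301.0]
tcp_rot: [3.141, -0.001, 3.051]
contact_force: [-0.1, -0.3, -0.8]
grip_width: 10.1
```

Call:
{"op": "play_rows", "data": {
  "commands": [
    {"offset":[0,0,0],"twist":0},
    {"offset":[0,0,0],"twist":0}
  ]
}}

```text
time: 19.15
tool_pos: [612.8, -151.9, 300.5]
tcp_rot: [3.141, -0.002, 3.05]
contact_force: [-1.3, 0.4, -0.8]
grip_width: 9.9
```

```bash
python3 -c "
from h import *
im,cp=snap('wrist','w12',s=1.5)
plan(610.8,-152.4,240,174.8,step=42)
"
```

```text
t 19.2 at [ 612.6 -151.   300.8] yaw 174.8 q [-0.36  0.63  1.35  0.    1.17 -1.84] F [-0.1  0.1 -0.8] w 9.8
0.0009 -0.0008 0.0304 0.0
0.0009 -0.0008 0.0304 0.0
```

View pics/w12.png

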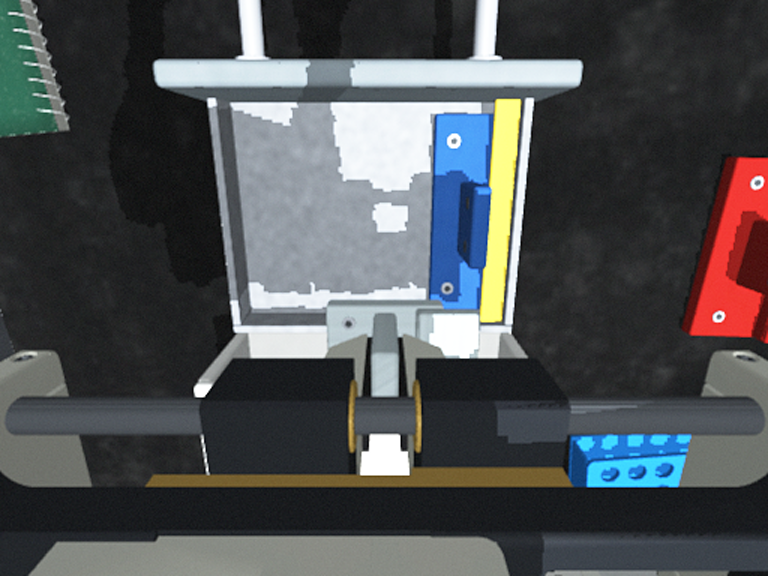

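```bash
cat >> h.py <<'E'
DC=np.array([567.5,-154.5]); DY=-5.2
def D(p):  # world -> drawer xy
    a=np.radians(DY); d=np.atleast_2d(p)[:,:2]-DC
    return np.c_[d@[np.cos(a),np.sin(a)],d@[-np.sin(a),np.cos(a)]].round(1)
def Wd(x,y):
    a=np.radians(DY); return DC+x*np.array([np.cos(a),np.sin(a)])+y*np.array([-np.sin(a),np.cos(a)])
E
python3 -c "
from h import *
im,cp=load('w12','wrist'); Z=Cz(0,0,1.5)
print('rail top edge',D(onz(cp,Z([(436,114),(430,307)]),22)))
print('rail fin top',D(onz(cp,Z([(473,187),(490,187),(486,268),(469,268)]),62)))
print('floor back',D(onz(cp,Z([(250,308),(420,308)]),12)))
print('back wall top in',D(onz(cp,Z([(240,325),(420,325)]),36)))
print('lip inner/outer',D(onz(cp,Z([(496,110),(482,320),(520,110),(503,320)]),30)))
print('right wall top inner',D(onz(cp,Z([(217,110),(242,320)]),36)))
print('right floor',D(onz(cp,Z([(233,110),(249,305)]),12)))
print('panel top',D(onz(cp,Z([(155,62),(581,62)]),71)))
c=im[:,:]
cv2.imwrite('pics/w12c.png',cv2.resize(im[60:230,130:360],None,fx=3.4,fy=3.4,interpolation=cv2.INTER_CUBIC))
"
```

```text
rail top edge [[-58.6  36.6]
 [ 58.9  36.8]]
rail fin top [[-20.7  52. ]
 [-20.6  60.6]
 [ 21.9  61.6]
 [ 21.9  52.4]]
floor back [[ 63.  -84.5]
 [ 63.3  31.2]]
back wall top in [[ 65.5 -83.7]
 [ 65.7  29.2]]
lip inner/outer [[-59.9  68.8]
 [ 64.9  69.5]
 [-59.9  82.1]
 [ 64.9  82.9]]
right wall top inner [[-59.5 -83.2]
 [ 62.1 -82.1]]
right floor [[-61.8 -82.5]
 [ 60.9 -85. ]]
panel top [[-76.2 -95.7]
 [-75.9  95.2]]
```

View pics/w12c.png

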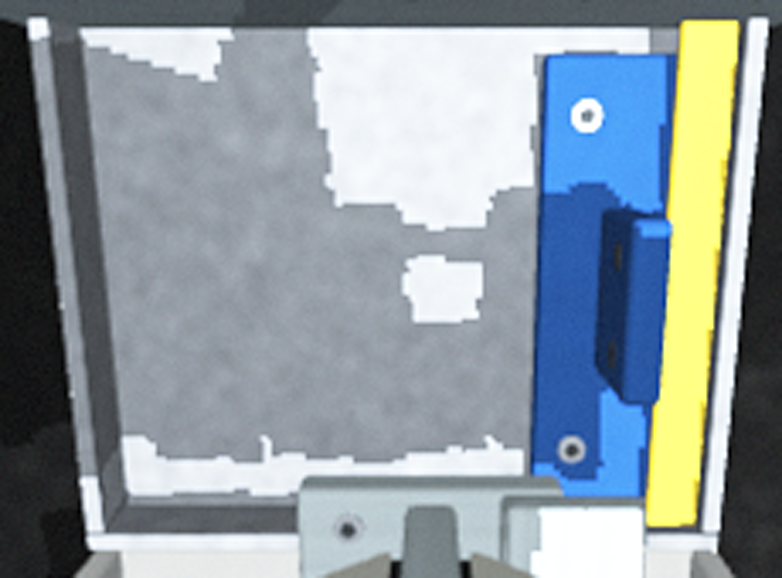

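Call:
{"op": "play_rows", "data": {
  "commands": [
    {"offset":[0.003,-0.0015,0.03],"twist":0},
    {"offset":[0,0,0.025],"twist":0},
    {"offset":[0,0,0.015],"twist":0},
    {"offset":[0,0,0.01],"twist":0},
    {"offset":[0,0,0],"twist":0}
  ]
}}

```text
time: 19.7
tool_pos: [609.4, -151.4, 220.5]
tcp_rot: [3.141, -0.003, 3.052]
contact_force: [-0.5, 0.0, -0.9]
grip_width: 9.8
```

Call:
{"op": "play_rows", "data": {
  "commands": [
    {"offset":[0,0,0.003],"twist":0},
    {"offset":[0,0,0.002],"twist":0},
    {"offset":[0,0,0],"twist":0},
    {"offset":[0,0,0],"twist":0}
  ]
}}

```text
time: 20.1
tool_pos: [610.0, -152.7, 217.2]
tcp_rot: [-3.141, 0.001, 3.051]
contact_force: [-0.0, 0.5, -0.5]
grip_width: 9.3
```

```bash
python3 -c "
from h import *
plan(610.8,-152.4,214,174.8,step=42); print(D(status.get_obs()['tool_pos']))
"
```

```text
t 20.1 at [ 610.  -152.7  217.2] yaw 174.82 q [-0.37  0.72  1.44 -0.    0.99 -1.85] F [-0.   0.5 -0.5] w 9.3
-0.0007 0.0003 0.0032 0.02
[[42.2  5.7]]
```

Call:
{"op": "play_rows", "data": {
  "commands": [
    {"offset":[0,0,0.002],"twist":0},
    {"offset":[0,0,0.001],"twist":0},
    {"offset":[0,0,0.001],"twist":0},
    {"offset":[0,0,0],"twist":0}
  ]
}}

```text
time: 20.5
tool_pos: [610.3, -152.7, 214.0]
tcp_rot: [-3.141, 0.002, 3.051]
contact_force: [-0.3, 1.4, 5.9]
grip_width: 10.2
```

Call:
{"op": "play_rows", "data": {
  "commands": [
    {"offset":[0,0,0],"twist":0},
    {"offset":[0,0,0],"twist":0},
    {"offset":[0,0,0],"twist":0}
  ],
  "jaw": 200
}}

```text
time: 20.8
tool_pos: [609.9, -152.6, 212.5]
tcp_rot: [3.142, -0.0, 3.051]
contact_force: [0.4, -0.6, -0.5]
grip_width: 19.4
```

Call:
{"op": "play_rows", "data": {
  "commands": [
    {"offset":[0,0,-0.02],"twist":0},
    {"offset":[0,0,-0.04],"twist":0},
    {"offset":[0,0,-0.04],"twist":0},
    {"offset":[0,0,-0.045],"twist":0},
    {"offset":[0,0,-0.04],"twist":0}
  ]
}}

```text
time: 21.3
tool_pos: [609.7, -152.6, 399.8]
tcp_rot: [-3.141, 0.001, 3.051]
contact_force: [2.0, -0.4, -0.2]
grip_width: 19.9
```

```bash
python3 -c "
from h import *
im,cp=snap('wrist','w13',s=1.5)
plan(446,130,400,170)
"
```

```text
t 21.35 at [ 610.4 -152.7  407.4] yaw 174.83 q [-0.37  0.53  1.21 -0.    1.38 -1.85] F [ 1.  -0.4  6.1] w 19.7
0.0237 0.0333 0.0009 0.6
0.024 0.0331 0.0009 0.6
0.0244 0.0328 0.0009 0.6
0.0247 0.0326 0.0009 0.6
0.025 0.0323 0.0009 0.6
0.0254 0.0321 0.0009 0.6
0.0257 0.0318 0.0009 0.6
0.026 0.0315 0.0009 0.6
```

View pics/w13.png

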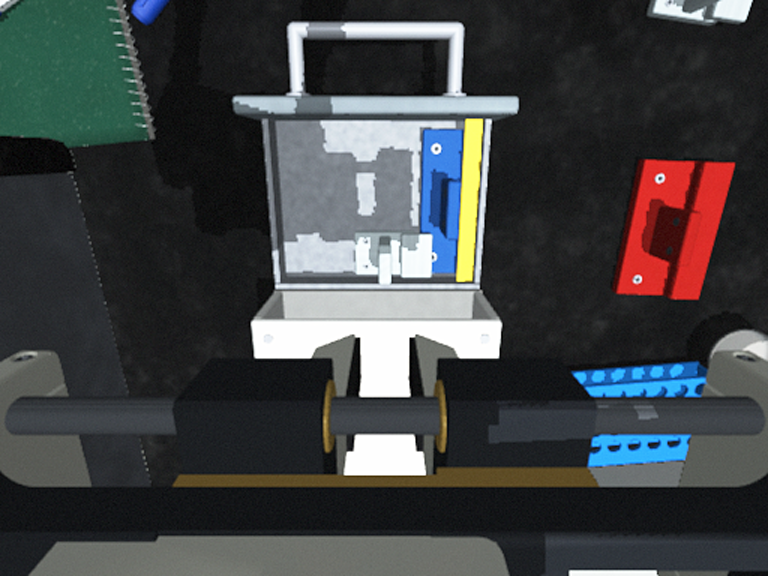

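```bash
python3 -c "
from h import *
plan(434,102,340,167)
"
```

```text
t 21.35 at [ 610.4 -152.7  407.4] yaw 174.83 q [-0.37  0.53  1.21 -0.    1.38 -1.85] F [ 1.  -0.4  6.1] w 19.7
0.0248 0.0297 0.0084 0.98
0.0253 0.0293 0.0084 0.98
0.0258 0.0289 0.0084 0.98
0.0263 0.0284 0.0084 0.98
0.0268 0.028 0.0084 0.98
0.0273 0.0275 0.0084 0.98
0.0277 0.027 0.0084 0.98
0.0282 0.0265 0.0084 0.98
```

Call:
{"op": "play_rows", "data": {
  "commands": [
    {"offset":[0.025,0.03,0],"twist":1},
    {"offset":[0.025,0.029,0],"twist":1},
    {"offset":[0.026,0.029,0.01],"twist":1},
    {"offset":[0.026,0.028,0.01],"twist":1},
    {"offset":[0.027,0.028,0.01],"twist":1}
  ],
  "jaw": 130
}}

```text
time: 21.85
tool_pos: [498.7, 7.5, 367.1]
tcp_rot: [3.142, 0.0, 2.963]
contact_force: [0.7, -0.2, 0.2]
grip_width: 44.9
```

Call:
{"op": "play_rows", "data": {
  "commands": [
    {"offset":[0.027,0.028,0.01],"twist":1},
    {"offset":[0.028,0.027,0.01],"twist":1},
    {"offset":[0.028,0.026,0.01],"twist":0.8},
    {"offset":[0,0,0],"twist":0},
    {"offset":[0,0,0],"twist":0}
  ]
}}

```text
time: 22.35
tool_pos: [434.1, 102.4, 337.7]
tcp_rot: [-3.141, 0.0, 2.917]
contact_force: [0.9, 0.1, 0.8]
grip_width: 44.9
```

```bash
python3 -c "
from h import *
im,cp=snap('wrist','w14',s=1.5)
print(proj(cp,[[431,99.3,50]])*1.5)
snap('top','t4',(125,95,385,275),3)
plan(431,99.3,202,167)
"
```

```text
[[378.65608696 278.11313154]]
t 22.45 at [434.9 101.5 338. ] yaw 167.01 q [ 0.06  0.27  1.83 -0.    1.04 -1.29] F [-0.3 -0.9 -0.4] w 44.8
0.0008 -0.0007 0.034 0.0
0.0008 -0.0007 0.034 0.0
0.0008 -0.0007 0.034 0.0
0.0008 -0.0007 0.034 0.0
```

View pics/w14.png

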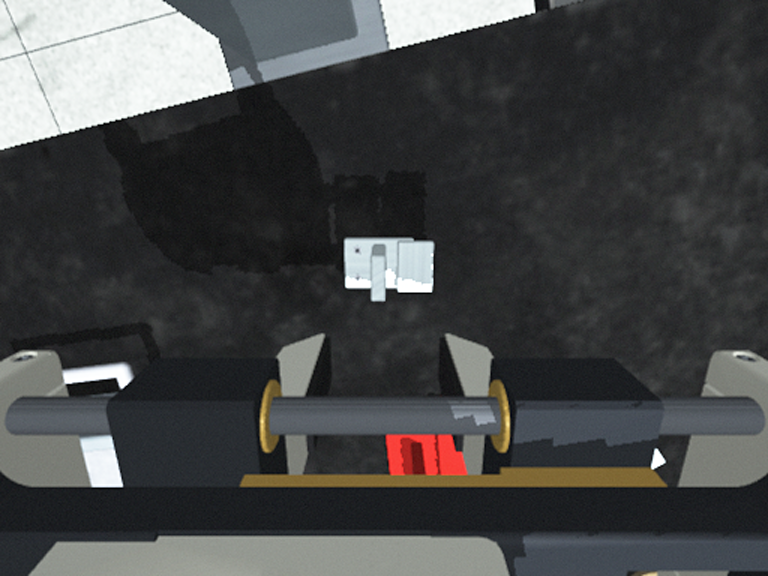

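View pics/t4.png

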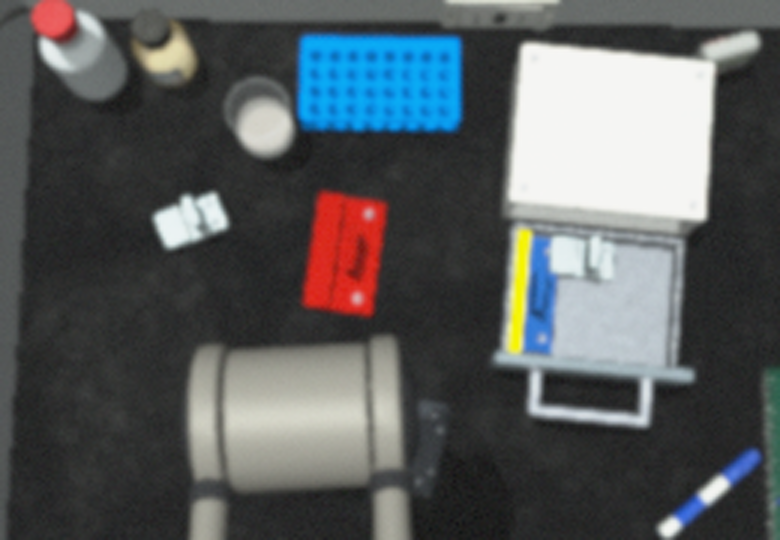

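Call:
{"op": "play_rows", "data": {
  "commands": [
    {"offset":[0.003,-0.002,0.04],"twist":0},
    {"offset":[0,0,0.04],"twist":0},
    {"offset":[0,0,0.03],"twist":0},
    {"offset":[0,0,0.02],"twist":0},
    {"offset":[0,0,0.006],"twist":0}
  ]
}}

```text
time: 22.95
tool_pos: [431.1, 99.7, 199.9]
tcp_rot: [-3.141, -0.003, 2.913]
contact_force: [-0.2, 0.0, 0.9]
grip_width: 45.0
```

Call:
{"op": "play_rows", "data": {
  "commands": [
    {"offset":[0,0,0],"twist":0},
    {"offset":[0,0,0],"twist":0},
    {"offset":[0,0,0],"twist":0},
    {"offset":[0,0,0],"twist":0},
    {"offset":[0,0,0],"twist":0}
  ],
  "jaw": 255
}}

```text
time: 23.45
tool_pos: [430.9, 100.7, 202.3]
tcp_rot: [3.141, 0.001, 2.915]
contact_force: [-0.1, 1.6, 1.5]
grip_width: 9.7
```

Call:
{"op": "play_rows", "data": {
  "commands": [
    {"offset":[0,0,0],"twist":0},
    {"offset":[0,0,0],"twist":0}
  ]
}}

```text
time: 23.65
tool_pos: [431.0, 100.7, 202.3]
tcp_rot: [3.141, 0.001, 2.915]
contact_force: [-1.0, -1.8, 6.8]
grip_width: 9.9
```

Call:
{"op": "play_rows", "data": {
  "commands": [
    {"offset":[0,0,-0.02],"twist":0},
    {"offset":[0,0,-0.04],"twist":0},
    {"offset":[0,0,-0.04],"twist":0}
  ]
}}

```text
time: 23.95
tool_pos: [430.3, 100.8, 302.4]
tcp_rot: [-3.141, -0.002, 2.915]
contact_force: [-0.0, 0.2, -1.6]
grip_width: 9.7
```

```bash
python3 -c "
from h import *
plan(*Wd(-1,6),302,174.8,step=42)
"
```

```text
t 23.95 at [430.3 100.8 302.4] yaw 167.03 q [ 0.06  0.31  1.89 -0.    0.94 -1.29] F [-0.   0.2 -1.6] w 9.7
-0.027 -0.0303 0.0001 -1.11
-0.0264 -0.0308 0.0001 -1.11
-0.0258 -0.0313 0.0001 -1.11
-0.0252 -0.0318 0.0001 -1.11
-0.0246 -0.0323 0.0001 -1.11
-0.024 -0.0328 0.0001 -1.11
-0.0233 -0.0332 0.0001 -1.11
```

Call:
{"op": "play_rows", "data": {
  "commands": [
    {"offset":[-0.027,-0.03,0],"twist":-1.1},
    {"offset":[-0.0265,-0.031,0],"twist":-1.1},
    {"offset":[-0.026,-0.031,0],"twist":-1.1},
    {"offset":[-0.025,-0.032,0],"twist":-1.1},
    {"offset":[-0.0245,-0.032,0],"twist":-1.1}
  ]
}}

```text
time: 24.45
tool_pos: [528.8, -78.1, 301.6]
tcp_rot: [3.141, -0.0, 3.012]
contact_force: [0.8, 0.9, -1.5]
grip_width: 9.6
```

Call:
{"op": "play_rows", "data": {
  "commands": [
    {"offset":[-0.024,-0.033,0],"twist":-1.1},
    {"offset":[-0.023,-0.033,0],"twist":-1.1},
    {"offset":[0,0,0],"twist":0},
    {"offset":[0,0,0],"twist":0}
  ]
}}

```text
time: 24.85
tool_pos: [566.8, -148.4, 300.9]
tcp_rot: [3.141, -0.002, 3.048]
contact_force: [-1.0, 0.9, -1.3]
grip_width: 9.6
```

```bash
python3 -c "
from h import *
im,cp=snap('wrist','w15',s=1.5)
plan(*Wd(-1,6),222,174.8,step=32)
"
```

```text
t 24.9 at [ 566.6 -147.5  301.1] yaw 174.69 q [-0.39  0.55  1.49  0.    1.1  -1.86] F [-1.   0.5 -0.3] w 9.9
-0.0002 -0.0003 0.0264 -0.04
-0.0002 -0.0003 0.0264 -0.04
-0.0002 -0.0003 0.0264 -0.04
```

View pics/w15.png

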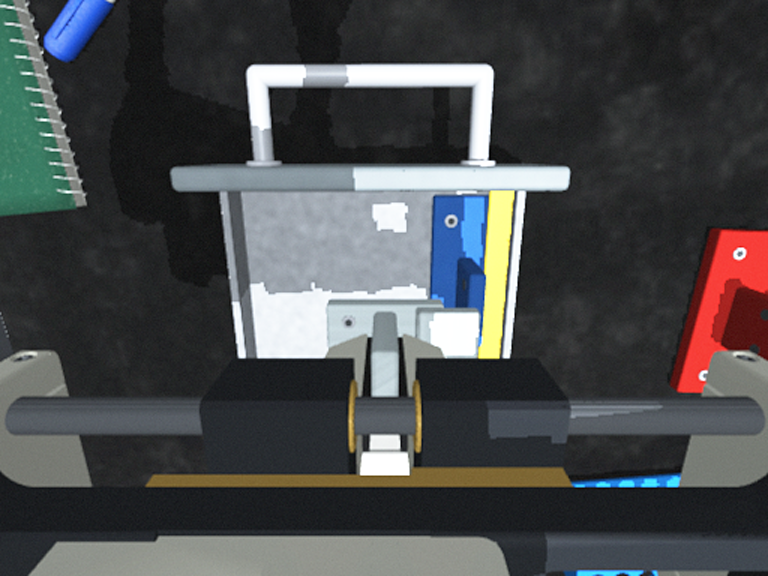

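Call:
{"op": "play_rows", "data": {
  "commands": [
    {"offset":[0,-0.001,0.03],"twist":-0.1},
    {"offset":[0,0,0.025],"twist":0},
    {"offset":[0,0,0.018],"twist":0},
    {"offset":[0,0,0.009],"twist":0},
    {"offset":[0,0,0],"twist":0}
  ]
}}

```text
time: 25.4
tool_pos: [566.4, -147.7, 218.8]
tcp_rot: [3.141, -0.003, 3.052]
contact_force: [0.3, -0.0, -1.0]
grip_width: 9.8
```

Call:
{"op": "play_rows", "data": {
  "commands": [
    {"offset":[0,0,0.003],"twist":0},
    {"offset":[0,0,0.002],"twist":0},
    {"offset":[0,0,0.001],"twist":0},
    {"offset":[0,0,0],"twist":0}
  ]
}}

```text
time: 25.8
tool_pos: [567.1, -149.0, 214.4]
tcp_rot: [-3.141, 0.001, 3.051]
contact_force: [0.5, 1.0, 0.9]
grip_width: 9.8
```

```bash
python3 -c "
from h import *
plan(*Wd(-1,6),214,174.8,step=32);print(D(status.get_obs()['tool_pos']))
"
```

```text
t 25.8 at [ 567.1 -149.   214.4] yaw 174.81 q [-0.39  0.66  1.57  0.    0.91 -1.87] F [0.5 1.  0.9] w 9.8
0.0001 0.0005 0.0004 0.01
[[-0.9  5.5]]
```

Call:
{"op": "play_rows", "data": {
  "commands": [
    {"offset":[0,0,0.001],"twist":0},
    {"offset":[0,0,0],"twist":0}
  ]
}}

```text
time: 26.0
tool_pos: [567.5, -149.0, 214.4]
tcp_rot: [-3.141, 0.003, 3.051]
contact_force: [-0.2, 1.8, 7.0]
grip_width: 10.0
```

Call:
{"op": "play_rows", "data": {
  "commands": [
    {"offset":[0,0,0],"twist":0},
    {"offset":[0,0,0],"twist":0},
    {"offset":[0,0,0],"twist":0}
  ],
  "jaw": 200
}}

```text
time: 26.3
tool_pos: [566.9, -149.0, 212.6]
tcp_rot: [-3.141, -0.0, 3.051]
contact_force: [0.6, -0.4, 0.0]
grip_width: 19.7
```

Call:
{"op": "play_rows", "data": {
  "commands": [
    {"offset":[0,0,-0.02],"twist":0},
    {"offset":[0,0,-0.04],"twist":0},
    {"offset":[0,0,-0.04],"twist":0},
    {"offset":[0,0,-0.045],"twist":0},
    {"offset":[0,0,-0.04],"twist":0}
  ]
}}

```text
time: 26.8
tool_pos: [566.7, -148.9, 399.7]
tcp_rot: [-3.141, 0.001, 3.051]
contact_force: [1.0, -0.1, -0.5]
grip_width: 19.8
```

```bash
python3 -c "
from h import *
im,cp=snap('wrist','w16',s=1.5)
plan(640,250,400,-160+360)
"
```

```text
t 26.85 at [ 567.6 -149.1  407. ] yaw 174.83 q [-0.39  0.45  1.35 -0.    1.33 -1.87] F [ 1.5 -0.5  5.3] w 20.1
-0.0036 0.0404 0.0007 -2.52
-0.0054 0.0402 0.0007 -2.52
-0.0071 0.0399 0.0007 -2.52
-0.0089 0.0396 0.0007 -2.52
-0.0106 0.0391 0.0007 -2.52
-0.0123 0.0386 0.0007 -2.52
-0.014 0.0381 0.0007 -2.52
-0.0157 0.0374 0.0007 -2.52
-0.0173 0.0367 0.0007 -2.52
-0.0189 0.0359 0.0007 -2.52
```

View pics/w16.png

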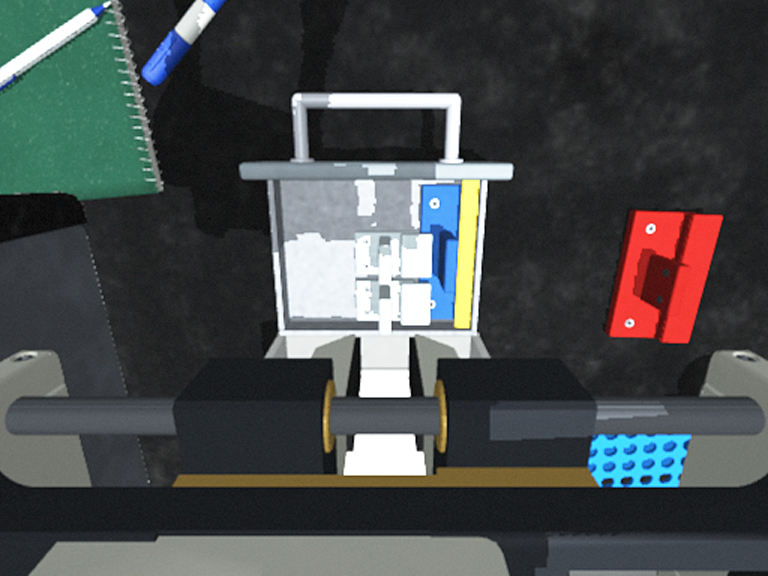

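```bash
python3 -c "
from h import *
plan(640,255,395,184)
"
```

```text
t 26.85 at [ 567.6 -149.1  407. ] yaw 174.83 q [-0.39  0.45  1.35 -0.    1.33 -1.87] F [ 1.5 -0.5  5.3] w 20.1
-0.0036 0.0409 0.0012 -0.92
-0.0042 0.0408 0.0012 -0.92
-0.0049 0.0408 0.0012 -0.92
-0.0055 0.0407 0.0012 -0.92
-0.0062 0.0406 0.0012 -0.92
-0.0068 0.0405 0.0012 -0.92
-0.0075 0.0404 0.0012 -0.92
-0.0081 0.0402 0.0012 -0.92
-0.0088 0.0401 0.0012 -0.92
-0.0094 0.04 0.0012 -0.92
```

Call:
{"op": "play_rows", "data": {
  "commands": [
    {"offset":[-0.004,0.041,0],"twist":-0.9},
    {"offset":[-0.004,0.041,0],"twist":-0.9},
    {"offset":[-0.005,0.041,0],"twist":-0.9},
    {"offset":[-0.0055,0.041,0],"twist":-0.9},
    {"offset":[-0.006,0.041,0],"twist":-0.9}
  ],
  "jaw": 130
}}

```text
time: 27.35
tool_pos: [603.6, 55.9, 397.3]
tcp_rot: [-3.141, -0.0, 3.13]
contact_force: [0.6, -0.2, -0.1]
grip_width: 44.7
```

Call:
{"op": "play_rows", "data": {
  "commands": [
    {"offset":[-0.007,0.0405,0],"twist":-0.9},
    {"offset":[-0.0075,0.04,0],"twist":-0.9},
    {"offset":[-0.008,0.04,0],"twist":-0.9},
    {"offset":[-0.009,0.04,0],"twist":-0.9},
    {"offset":[-0.009,0.04,0],"twist":-0.9}
  ]
}}

```text
time: 27.85
tool_pos: [640.2, 257.2, 397.1]
tcp_rot: [-3.141, -0.0, -3.074]
contact_force: [1.1, -0.1, -0.4]
grip_width: 45.1
```

Call:
{"op": "play_rows", "data": {
  "commands": [
    {"offset":[0,0,0],"twist":0},
    {"offset":[0,0,0],"twist":0}
  ]
}}

```text
time: 28.05
tool_pos: [639.9, 256.5, 396.6]
tcp_rot: [-3.141, -0.001, -3.073]
contact_force: [-0.7, -0.2, -0.9]
grip_width: 45.0
```

```bash
python3 -c "
from h import *
im,cp=snap('wrist','w17',s=1.5)
plan(640,255,395,184)
"
```

```text
t 28.1 at [640.  255.3 396.9] yaw -176.17 q [ 0.27  0.66  1.01 -0.    1.47 -1.37] F [ 0.6 -1.3 -0. ] w 45.2
0.0001 -0.0003 0.0019 -0.17
```

View pics/w17.png

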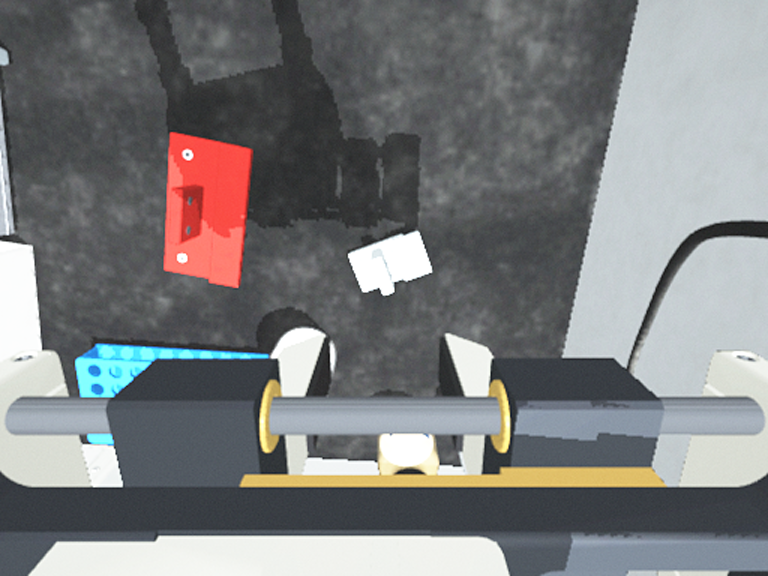

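```bash
python3 -c "
from h import *
im,cp=load('w17','wrist')
c=im[145:205,220:300]
c=np.clip((c.astype(float)-110)*1.8,0,255).astype('uint8')
cv2.imwrite('pics/w17c.png',cv2.resize(c,None,fx=9,fy=9,interpolation=cv2.INTER_CUBIC))
"
```

```text
(no output)
```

View pics/w17c.png

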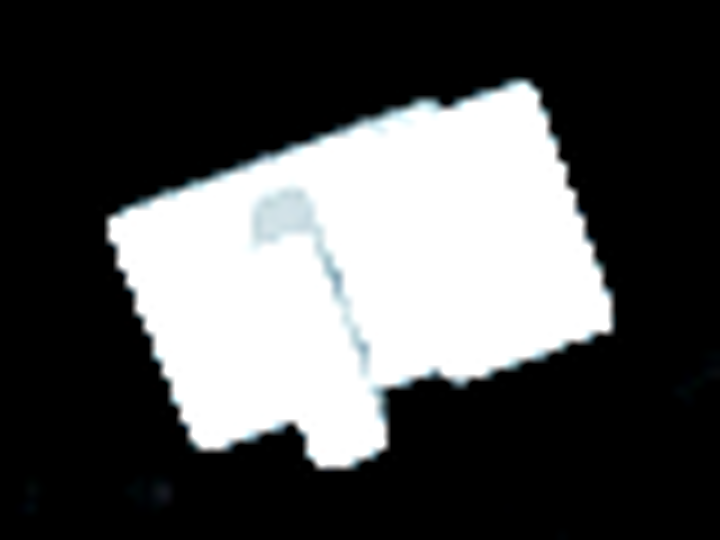

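```bash
python3 -c "
from h import *
np.set_printoptions(suppress=True,precision=1)
im,cp=load('w17','wrist'); C=Cz(220,145,9)
a=onz(cp,C([(530,80),(614,328)]),20); f=onz(cp,C([(107,217),(200,450)]),10); t=onz(cp,C([(257,245),(318,228),(387,447),(318,467)]),50)
print('arm',a.mean(0),ang(a[0],a[1]),np.linalg.norm(a[0]-a[1]),'foot',f.mean(0),ang(f[0],f[1]),np.linalg.norm(f[0]-f[1]))
y=a.mean(0)-f.mean(0); L=np.hypot(*y[:2]); print(L,'exp 66',ang(f.mean(0),a.mean(0))-90,'origin',f.mean(0)+y/L*26)
print('fin',t.mean(0),ang(t[0],t[3]),ang(t[1],t[2]),np.linalg.norm(t[0]-t[1]),np.linalg.norm(t[1]-t[2]))
im,cp=load('w16','wrist'); Z=Cz(0,0,1.5)
print('c2 arm',D(onz(cp,Z([(401,234),(432,234),(432,277),(401,277)]),20)))
print('c1 arm',D(onz(cp,Z([(401,283),(431,283),(430,324),(401,324)]),20)))
"
```

```text
arm [636.4 291.3  20. ] 23.716953711471103 38.909562236290846 foot [662.7 231.4  10. ] 23.905442942482477 38.829385952914066
65.47529088546311 exp 66 23.714233482134475 origin [652.3 255.2  14. ]
fin [651.7 255.9  50. ] 18.435386013764365 20.933023883105243 8.43877618769342 31.980121894435648
c2 arm [[-16.3  19.9]
 [-16.3  46.6]
 [ 22.4  47.9]
 [ 22.4  20.3]]
c1 arm [[28.  20.4]
 [28.  47.2]
 [67.6 47.6]
 [67.6 20.8]]
```

```bash
python3 -c "
from h import *
im,cp=load('w16','wrist'); Z=Cz(0,0,1.5)
print('handle',D(onz(cp,Z([(296,100),(457,100)]),56)))
print('back wall in top',D(onz(cp,Z([(300,329),(350,329)]),36)),'floor back',D(onz(cp,Z([(300,318)]),12)))
print('rail',D(onz(cp,Z([(422,185),(460,185),(420,321)]),22)))
print('lip',D(onz(cp,Z([(463,181),(480,181),(472,327),(456,327)]),30)))
im,cp=load('w13','wrist')
print('handle13',D(onz(cp,Z([(293,30),(459,31)]),56)))
cv2.imwrite('pics/w16c.png',cv2.resize(load('w16','wrist')[0][105:235,170:340],None,fx=4.5,fy=4.5,interpolation=cv2.INTER_CUBIC))
"
```

```text
handle [[-118.8  -57.2]
 [-118.8   57. ]]
back wall in top [[ 65.7 -69.3]
 [ 65.7 -25. ]] floor back [[ 64.8 -73.8]]
rail [[-57.7  36.7]
 [-57.7  68.3]
 [ 63.8  38.1]]
lip [[-61.4  69.1]
 [-61.4  82.9]
 [ 66.3  84.4]
 [ 66.3  70. ]]
handle13 [[-119.3  -56.2]
 [-118.7   56.4]]
```

View pics/w16c.png

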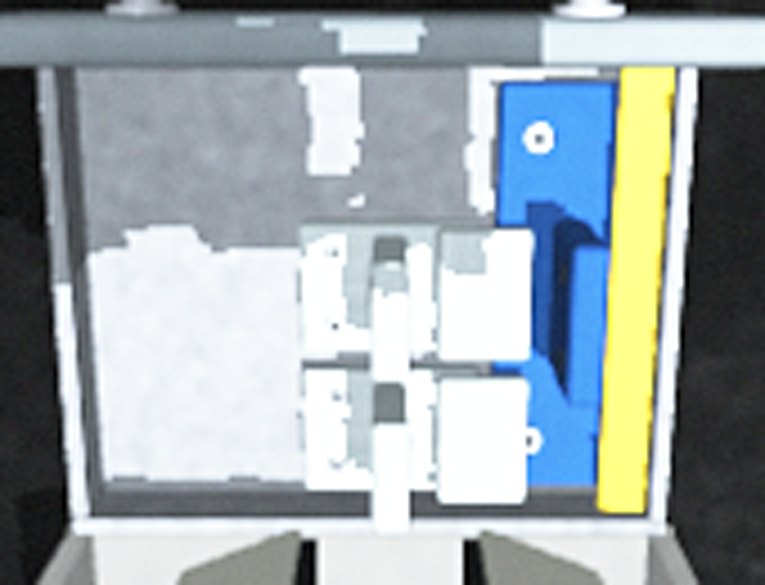

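```bash
python3 -c "
from h import *
np.set_printoptions(suppress=True,precision=1)
ct=campose('top'); C=Cz(125,95,3)
print(onz(ct,C([(257,108),(225,108),(290,108),(257,78)]),83), onz(ct,C([(266,130)]),5))
cs=campose('scene');S=Cz(100,90,2.7)
print(onz(cs,S([(362,500),(327,500),(398,500)]),83),onz(cs,S([(364,540)]),5))
plan(652,255.6,300,203.7)
"
```

```text
[[751.5 185.9  83. ]
 [751.2 217.6  83. ]
 [751.9 153.1  83. ]
 [782.6 186.7  83. ]] [[752.  186.1   5. ]]
[[747.9 185.8  83. ]
 [770.6 165.7  83. ]
 [724.5 206.4  83. ]] [[756.4 192.1   5. ]]
t 28.1 at [640.  255.3 396.9] yaw -176.17 q [ 0.3  0.7  1.  -0.   1.5 -1.4] F [ 0.6 -1.3 -0. ] w 45.2
-0.004 -0.0002 0.0323 -6.62
-0.0039 -0.0006 0.0323 -6.62
-0.0038 -0.0011 0.0323 -6.62
```

Call:
{"op": "play_rows", "data": {
  "commands": [
    {"offset":[-0.002,0,0.03],"twist":-6.7},
    {"offset":[-0.002,0,0.03],"twist":-6.7},
    {"offset":[-0.003,-0.001,0.03],"twist":-6.6},
    {"offset":[0,0,0],"twist":0},
    {"offset":[0,0,0],"twist":0}
  ]
}}

```text
time: 28.6
tool_pos: [647.5, 254.8, 308.2]
tcp_rot: [-3.141, -0.0, -2.731]
contact_force: [-0.3, 0.4, 0.2]
grip_width: 44.8
```

```bash
python3 -c "
from h import *
np.set_printoptions(suppress=True,precision=1)
im,cp=snap('wrist','w18',s=1.5)
print(proj(cp,[[652,255.6,50],[652,255.6,10]])*1.5)
cv2.imwrite('pics/w18c.png',cv2.resize(np.clip((im[130:230,200:320].astype(float)-110)*1.8,0,255).astype('uint8'),None,fx=6,fy=6,interpolation=cv2.INTER_CUBIC))
plan(647.4,253.6,205,203.7)
"
```

```text
[[382.4 303. ]
 [382.6 283.4]]
t 28.65 at [647.7 255.1 309.5] yaw -156.41 q [ 0.3  0.7  1.1 -0.   1.3 -1.7] F [-0.4  0.1  0.5] w 44.7
0.0003 -0.0004 0.0348 -0.04
0.0003 -0.0004 0.0348 -0.04
0.0003 -0.0004 0.0348 -0.04
```

View pics/w18.png

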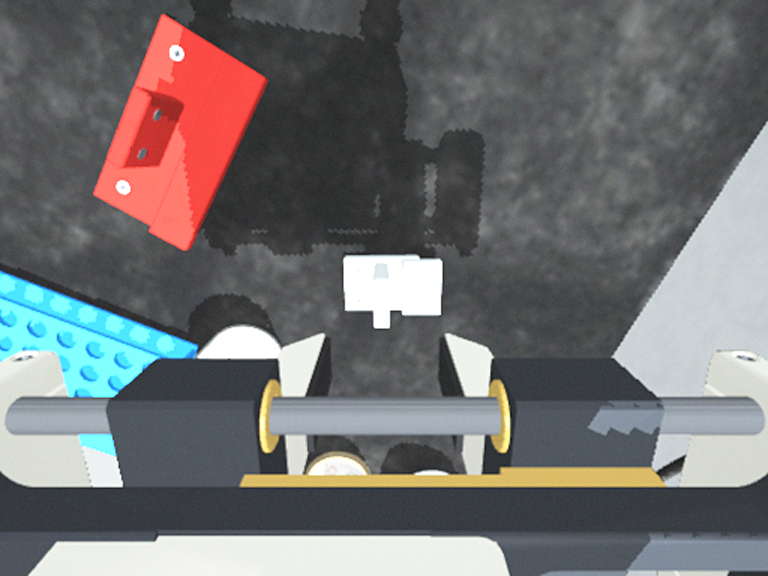

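View pics/w18c.png

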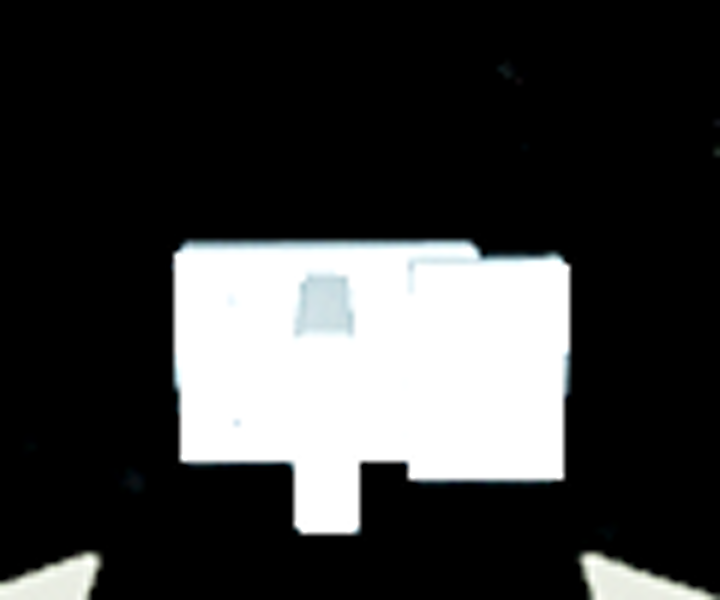

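Call:
{"op": "play_rows", "data": {
  "commands": [
    {"offset":[0.001,-0.001,0.035],"twist":-0.1},
    {"offset":[0,0,0.03],"twist":0},
    {"offset":[0,0,0.025],"twist":0},
    {"offset":[0,0,0.012],"twist":0},
    {"offset":[0,0,0],"twist":0}
  ]
}}

```text
time: 29.15
tool_pos: [646.7, 254.5, 205.6]
tcp_rot: [-3.142, -0.001, -2.725]
contact_force: [-0.7, 0.7, -0.7]
grip_width: 44.8
```

Call:
{"op": "play_rows", "data": {
  "commands": [
    {"offset":[0,0,0],"twist":0},
    {"offset":[0,0,0],"twist":0},
    {"offset":[0,0,0],"twist":0},
    {"offset":[0,0,0],"twist":0},
    {"offset":[0,0,0],"twist":0}
  ],
  "jaw": 255
}}

```text
time: 29.65
tool_pos: [646.9, 254.6, 206.3]
tcp_rot: [-3.141, 0.001, -2.724]
contact_force: [1.4, 0.3, -1.1]
grip_width: 9.7
```

Call:
{"op": "play_rows", "data": {
  "commands": [
    {"offset":[0,0,0],"twist":0},
    {"offset":[0,0,0],"twist":0}
  ]
}}

```text
time: 29.85
tool_pos: [646.9, 254.6, 206.3]
tcp_rot: [-3.141, 0.001, -2.724]
contact_force: [-0.1, -2.1, 4.9]
grip_width: 9.8
```

Call:
{"op": "play_rows", "data": {
  "commands": [
    {"offset":[0,0,-0.02],"twist":0},
    {"offset":[0,0,-0.04],"twist":0},
    {"offset":[0,0,-0.04],"twist":0}
  ]
}}

```text
time: 30.15
tool_pos: [646.3, 254.8, 305.1]
tcp_rot: [3.141, -0.004, -2.724]
contact_force: [0.9, -0.1, -1.2]
grip_width: 9.9
```

```bash
python3 -c "
from h import *
plan(*Wd(-48,6),306,174.8,step=42)
"
```

```text
t 30.15 at [646.3 254.8 305.1] yaw -156.08 q [ 0.27  0.74  1.12  0.    1.29 -1.72] F [ 0.9 -0.1 -1.2] w 9.9
0.0277 -0.0314 -0.0001 2.91
0.0261 -0.0327 -0.0001 2.91
0.0244 -0.034 -0.0001 2.91
0.0226 -0.0352 -0.0001 2.91
0.0208 -0.0363 -0.0001 2.91
0.0189 -0.0373 -0.0001 2.91
0.017 -0.0382 -0.0001 2.91
0.015 -0.039 -0.0001 2.91
0.013 -0.0398 -0.0001 2.91
0.011 -0.0404 -0.0001 2.91
```

Call:
{"op": "play_rows", "data": {
  "commands": [
    {"offset":[0.028,-0.031,0],"twist":2.9},
    {"offset":[0.026,-0.033,0],"twist":2.9},
    {"offset":[0.0245,-0.034,0],"twist":2.9},
    {"offset":[0.0225,-0.035,0],"twist":2.9},
    {"offset":[0.021,-0.036,0],"twist":2.9}
  ]
}}

```text
time: 30.65
tool_pos: [582.2, 54.4, 305.2]
tcp_rot: [3.141, -0.001, -2.979]
contact_force: [-0.8, -0.2, -0.7]
grip_width: 9.7
```

Call:
{"op": "play_rows", "data": {
  "commands": [
    {"offset":[0.019,-0.037,0],"twist":2.9},
    {"offset":[0.017,-0.038,0],"twist":2.9},
    {"offset":[0.015,-0.039,0],"twist":2.9},
    {"offset":[0.013,-0.04,0],"twist":2.9},
    {"offset":[0.011,-0.0405,0],"twist":3}
  ]
}}

```text
time: 31.15
tool_pos: [519.5, -145.0, 305.4]
tcp_rot: [3.141, -0.001, 3.049]
contact_force: [0.8, 0.2, -2.0]
grip_width: 9.6
```

Call:
{"op": "play_rows", "data": {
  "commands": [
    {"offset":[0,0,0],"twist":0},
    {"offset":[0,0,0],"twist":0}
  ]
}}

```text
time: 31.35
tool_pos: [520.0, -144.4, 305.4]
tcp_rot: [3.141, -0.001, 3.049]
contact_force: [0.4, 0.5, -2.4]
grip_width: 9.9
```

```bash
python3 -c "
from h import *
im,cp=snap('wrist','w19',s=1.5)
plan(*Wd(-48,6),226,174.8,step=32)
C=Cz(0,0,1.5)
"
```

```text
t 31.4 at [ 520.3 -143.5  305.4] yaw 174.81 q [-0.41  0.47  1.62  0.    1.05 -1.89] F [-0.4 -0.1 -1.4] w 9.8
0.0 -0.0002 0.0265 0.0
0.0 -0.0002 0.0265 0.0
0.0 -0.0002 0.0265 0.0
```

View pics/w19.png

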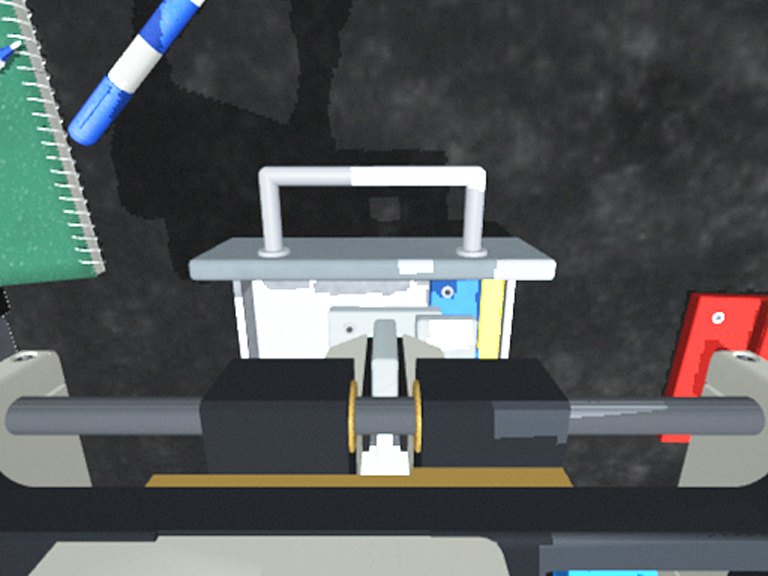

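```bash
python3 -c "
from h import *
im,cp=load('w19','wrist'); Z=Cz(0,0,1.5)
print('foot front',D(onz(cp,Z([(330,308),(441,308)]),109)),'arm',D(onz(cp,Z([(476,318),(476,357)]),119)))
print('handle',D(onz(cp,Z([(263,176),(482,176)]),56)),'panel top edges',D(onz(cp,Z([(300,262),(300,278)]),71)))
"
```

```text
foot front [[-63.9 -18.3]
 [-63.8  31.2]] arm [[-62.9  44.8]
 [-44.6  46. ]]
handle [[-118.6  -58. ]
 [-118.3   57.7]] panel top edges [[-75.5 -38.3]
 [-66.8 -38.8]]
```

Call:
{"op": "play_rows", "data": {
  "commands": [
    {"offset":[-0.002,-0.0005,0.03],"twist":0},
    {"offset":[0,0,0.025],"twist":0},
    {"offset":[0,0,0.018],"twist":0},
    {"offset":[0,0,0.008],"twist":0},
    {"offset":[0,0,0],"twist":0}
  ]
}}

```text
time: 31.9
tool_pos: [522.4, -143.2, 223.8]
tcp_rot: [3.141, -0.002, 3.053]
contact_force: [0.3, -0.5, -1.0]
grip_width: 9.9
```

Call:
{"op": "play_rows", "data": {
  "commands": [
    {"offset":[0,0,0.003],"twist":0},
    {"offset":[0,0,0.002],"twist":0},
    {"offset":[0,0,0.001],"twist":0},
    {"offset":[0,0,0],"twist":0}
  ]
}}

```text
time: 32.3
tool_pos: [522.4, -144.5, 219.1]
tcp_rot: [-3.141, 0.001, 3.051]
contact_force: [-0.6, 0.4, -2.0]
grip_width: 10.2
```

```bash
python3 -c "
from h import *
plan(*Wd(-46,6),218.3,174.8,step=32);print(D(status.get_obs()['tool_pos']))
"
```

```text
t 32.3 at [ 522.4 -144.5  219.1] yaw 174.82 q [-0.41  0.59  1.7  -0.    0.85 -1.89] F [-0.6  0.4 -2. ] w 10.2
0.0001 0.0001 0.0008 0.02
[[-45.9   5.9]]
```

Call:
{"op": "play_rows", "data": {
  "commands": [
    {"offset":[0,0,0.001],"twist":0},
    {"offset":[0,0,0.001],"twist":0},
    {"offset":[0,0,0],"twist":0}
  ]
}}

```text
time: 32.6
tool_pos: [522.9, -144.5, 218.2]
tcp_rot: [-3.141, 0.003, 3.051]
contact_force: [-0.7, 0.4, 7.4]
grip_width: 9.7
```

Call:
{"op": "play_rows", "data": {
  "commands": [
    {"offset":[0,0,0],"twist":0},
    {"offset":[0,0,0],"twist":0},
    {"offset":[0,0,0],"twist":0}
  ],
  "jaw": 200
}}

```text
time: 32.9
tool_pos: [522.3, -144.5, 216.7]
tcp_rot: [-3.142, -0.0, 3.051]
contact_force: [0.1, 1.5, -1.2]
grip_width: 19.7
```

Call:
{"op": "play_rows", "data": {
  "commands": [
    {"offset":[0,0,-0.02],"twist":0},
    {"offset":[-0.01,0,-0.04],"twist":0},
    {"offset":[-0.02,0,-0.04],"twist":0},
    {"offset":[-0.02,0,-0.045],"twist":0},
    {"offset":[-0.02,0,-0.04],"twist":0}
  ]
}}

```text
time: 33.4
tool_pos: [592.5, -150.7, 404.1]
tcp_rot: [-3.141, 0.001, 3.051]
contact_force: [0.6, -0.9, -0.2]
grip_width: 19.6
```

```bash
python3 -c "
from h import *
im,cp=snap('wrist','w20',s=1.5)
snap('top','t5',(125,95,385,275),3)
plan(615,80,400,172)
"
```

```text
t 33.5 at [ 594.2 -151.1  408. ] yaw 174.85 q [-0.37  0.5   1.26  0.    1.36 -1.85] F [-0.3 -0.1  0.2] w 19.6
0.0 0.0387 0.0013 0.48
0.0003 0.0387 0.0013 0.48
0.0006 0.0387 0.0013 0.48
0.001 0.0387 0.0013 0.48
0.0013 0.0386 0.0013 0.48
0.0016 0.0386 0.0013 0.48
```

View pics/w20.png

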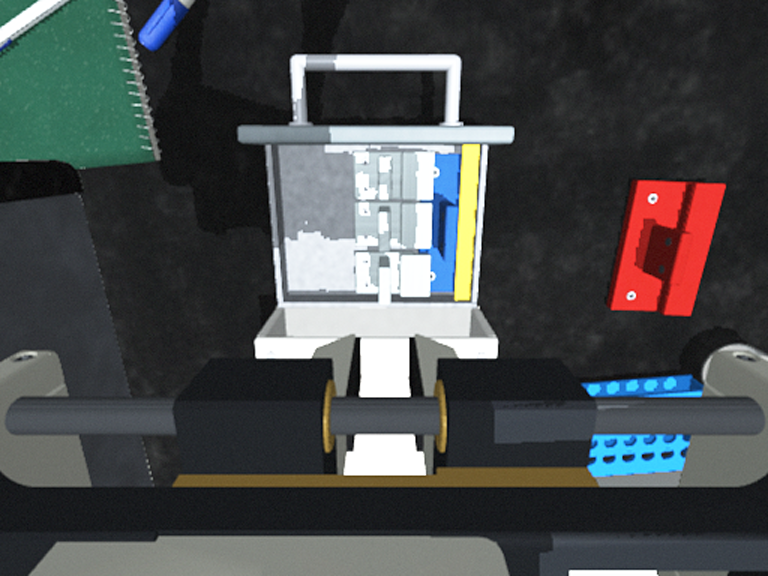

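```bash
python3 -c "
from h import *
im,cp=load('w20','wrist'); Z=Cz(0,0,1.5)
print('clamp foot right edges',D(onz(cp,Z([(356,155),(356,200),(355,205),(355,247),(355,253),(355,292)]),22)))
print('arm ends',D(onz(cp,Z([(435,153),(434,198),(432,204),(432,250),(431,255),(430,297)]),32)))
cv2.imwrite('pics/w20c.png',cv2.resize(im[80:215,170:340],None,fx=4.4,fy=4.4,interpolation=cv2.INTER_CUBIC))
C=Cz(0,0,1.5)
k=onz(cp,Z([(637,180),(725,183),(690,316),(611,309)]),12); print(k)
print('keeper screws',onz(cp,Z([(653,199),(631,296)]),10), ang(*onz(cp,Z([(653,199),(631,296)]),10)))
"
```

```text
clamp foot right edges [[-55.6 -17.4]
 [-19.1 -18.1]
 [-14.9 -19. ]
 [ 21.5 -19.8]
 [ 26.9 -19.9]
 [ 63.1 -20.7]]
arm ends [[-57.1  46.4]
 [-21.8  46.9]
 [-16.9  45.4]
 [ 22.   46.7]
 [ 26.4  46. ]
 [ 64.5  46.4]]
[[552.87734729  71.08135765  12.        ]
 [562.29974836 146.87918537  12.        ]
 [684.47866639 132.35047292  12.        ]
 [670.49858748  57.1105124   12.        ]]
keeper screws [[570.74816318  87.63964526  10.        ]
 [659.87929644  76.01108219  10.        ]] -7.433154431680794
```

View pics/w20c.png

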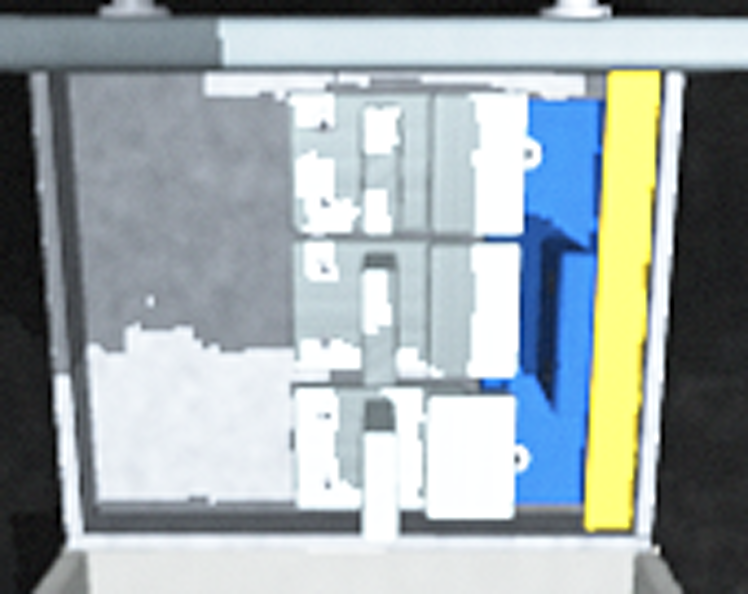

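View pics/t5.png

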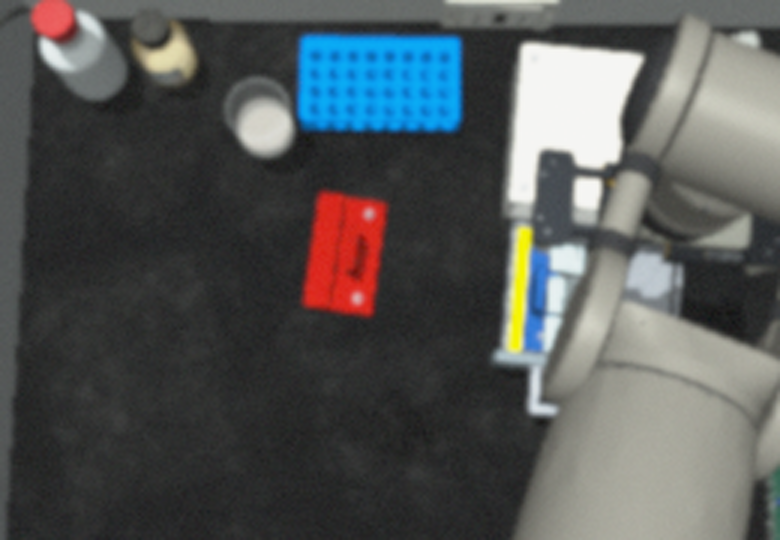

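Call:
{"op": "play_rows", "data": {
  "commands": [
    {"offset":[0,0.0387,0],"twist":0.4},
    {"offset":[0,0.0387,0],"twist":0.4},
    {"offset":[0.001,0.0387,0],"twist":0.4},
    {"offset":[0.001,0.0387,0],"twist":0.4},
    {"offset":[0.001,0.0387,0],"twist":0.4}
  ],
  "jaw": 130
}}

```text
time: 34.0
tool_pos: [608.9, 43.4, 400.7]
tcp_rot: [-3.141, -0.002, 3.016]
contact_force: [0.8, 0.3, 0.6]
grip_width: 44.6
```

Call:
{"op": "play_rows", "data": {
  "commands": [
    {"offset":[0.001,0.0387,0.01],"twist":0.4},
    {"offset":[0,0,0],"twist":0},
    {"offset":[0,0,0],"twist":0}
  ]
}}

```text
time: 34.3
tool_pos: [612.7, 81.3, 390.5]
tcp_rot: [-3.141, -0.002, 3.011]
contact_force: [-0.7, -0.1, 0.8]
grip_width: 45.0
```

```bash
python3 -c "
from h import *
im,cp=snap('wrist','w21',s=1.5)
cv2.imwrite('pics/w21c.png',cv2.resize(im[100:230,190:330],None,fx=4.5,fy=4.5,interpolation=cv2.INTER_CUBIC))
plan(615,80,400,172)
"
```

```text
t 34.35 at [612.9  80.3 390.9] yaw 172.45 q [ 0.01  0.53  1.27 -0.    1.35 -1.43] F [ 0.1 -0.3 -0.1] w 44.8
-0.0021 -0.0 -0.0091 0.45
```

View pics/w21c.png

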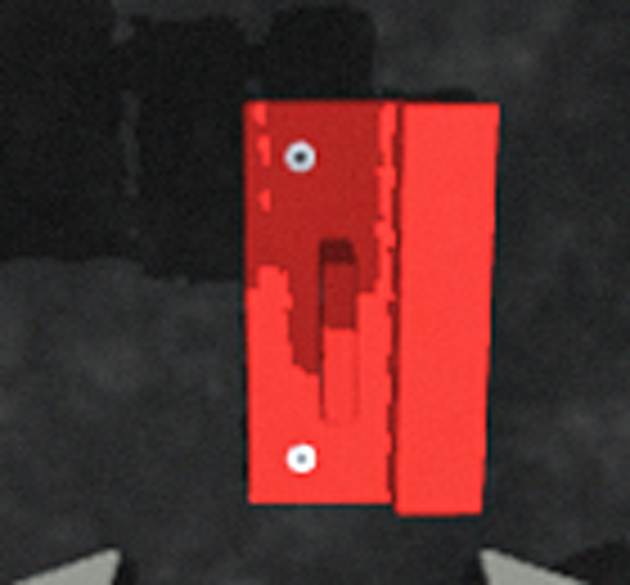

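```bash
python3 -c "
from h import *
np.set_printoptions(suppress=True,precision=1)
im,cp=load('w21','wrist'); C=Cz(190,100,4.5)
a=onz(cp,C([(402,104),(499,104),(482,513),(396,513)]),20); f=onz(cp,C([(246,102),(249,502)]),10); t=onz(cp,C([(321,264),(357,264),(357,422),(321,422)]),50); b=onz(cp,C([(321,241),(354,241)]),10)
s=onz(cp,C([(300,157),(301,459)]),10)
print('arm',a.mean(0),ang(a[0],a[3]),ang(a[1],a[2]),np.linalg.norm(a[0]-a[1]),np.linalg.norm(a[1]-a[2]))
print('foot',f.mean(0),ang(*f),np.linalg.norm(f[0]-f[1]),'screws',s.mean(0),ang(*s))
print('fin',t,t.mean(0),ang(t[0],t[3]),ang(t[1],t[2]),'base',b)
y=a.mean(0)-f.mean(0);L=np.hypot(*y[:2]);print(L,'exp 57',f.mean(0)+y/L*28, ang(f.mean(0),a.mean(0))-90)
"
```

```text
arm [619.2 122.   20. ] -6.9555773483707535 -7.229707555566466 26.289243934475795 119.17556841924495
foot [612.1  65.9  10. ] -7.754311999437527 119.49580463780029 screws [614.7  81.2  10. ] -7.275354308888552
fin [[593.3  89.3  50. ]
 [594.5  98.5  50. ]
 [637.   93.5  50. ]
 [635.7  83.9  50. ]] [615.1  91.3  50. ] -7.18465960975356 -6.69947299153605 base [[594.3  89.8  10. ]
 [595.5  99.2  10. ]]
56.52179859204611 exp 57 [615.7  93.7  15. ] -7.206797882642192
```

```bash
python3 -c "
from h import *
plan(615.2,91.5,300,172.8)
"
```

```text
t 34.35 at [612.9  80.3 390.9] yaw 172.45 q [ 0.01  0.53  1.27 -0.    1.35 -1.43] F [ 0.1 -0.3 -0.1] w 44.8
-0.0003 0.0038 0.0303 -0.12
-0.0003 0.0038 0.0303 -0.12
-0.0003 0.0038 0.0303 -0.12
```

Call:
{"op": "play_rows", "data": {
  "commands": [
    {"offset":[0,0.004,0.03],"twist":-0.1},
    {"offset":[-0.001,0.004,0.03],"twist":-0.1},
    {"offset":[0,0.0035,0.03],"twist":-0.1},
    {"offset":[0,0,0],"twist":0},
    {"offset":[0,0,0],"twist":0}
  ]
}}

```text
time: 34.85
tool_pos: [615.8, 90.6, 302.2]
tcp_rot: [-3.141, -0.0, 3.013]
contact_force: [0.3, 0.1, 0.1]
grip_width: 45.2
```

```bash
python3 -c "
from h import *
im,cp=snap('wrist','w22',s=1.5)
print(proj(cp,[[615.2,91.5,50],[594,94,50]])*1.5)
plan(615.2,91.5,205,172.8)
"
```

```text
[[385.66581518 298.21642963]
 [385.27845303 262.7574443 ]]
t 34.9 at [616.1  90.8 303.3] yaw 172.65 q [ 0.02  0.61  1.38 -0.    1.15 -1.42] F [-0.1  0.5 -0.2] w 45.0
0.0003 0.0002 0.0328 -0.05
0.0003 0.0002 0.0328 -0.05
0.0003 0.0002 0.0328 -0.05
```

View pics/w22.png

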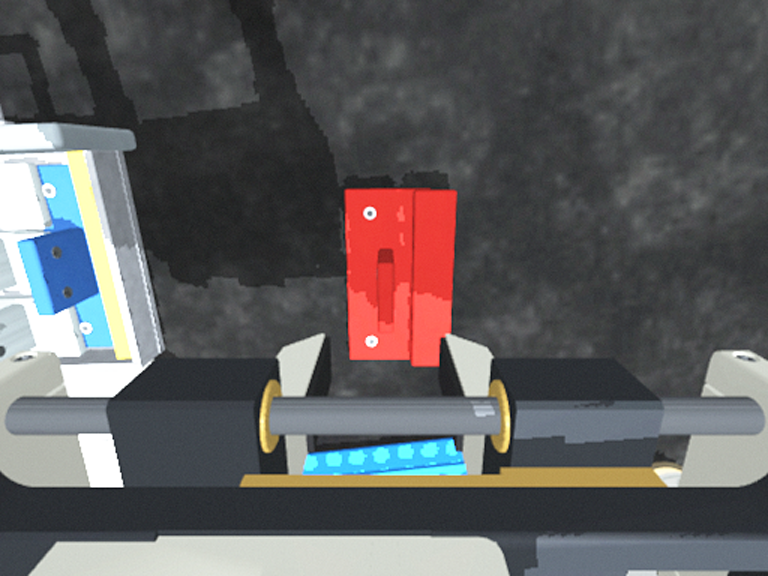

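Call:
{"op": "play_rows", "data": {
  "commands": [
    {"offset":[0.001,0.001,0.035],"twist":-0.1},
    {"offset":[0,0,0.03],"twist":0},
    {"offset":[0,0,0.022],"twist":0},
    {"offset":[0,0,0.01],"twist":0},
    {"offset":[0,0,0],"twist":0}
  ]
}}

```text
time: 35.4
tool_pos: [614.9, 92.5, 205.0]
tcp_rot: [-3.141, 0.0, 3.016]
contact_force: [-0.5, -0.3, -0.3]
grip_width: 44.5
```

Call:
{"op": "play_rows", "data": {
  "commands": [
    {"offset":[0,0,0],"twist":0},
    {"offset":[0,0,0],"twist":0},
    {"offset":[0,0,0],"twist":0},
    {"offset":[0,0,0],"twist":0},
    {"offset":[0,0,0],"twist":0}
  ],
  "jaw": 255
}}

```text
time: 35.9
tool_pos: [614.8, 92.8, 205.2]
tcp_rot: [-3.141, 0.001, 3.016]
contact_force: [0.5, 0.8, -0.8]
grip_width: 9.8
```

Call:
{"op": "play_rows", "data": {
  "commands": [
    {"offset":[0,0,0],"twist":0},
    {"offset":[0,0,0],"twist":0}
  ]
}}

```text
time: 36.1
tool_pos: [614.8, 92.8, 205.2]
tcp_rot: [-3.141, 0.001, 3.016]
contact_force: [-0.1, -1.7, 4.8]
grip_width: 9.9
```

Call:
{"op": "play_rows", "data": {
  "commands": [
    {"offset":[0,0,-0.02],"twist":0},
    {"offset":[0,0,-0.04],"twist":0},
    {"offset":[0,0,-0.04],"twist":0}
  ]
}}

```text
time: 36.4
tool_pos: [614.3, 93.0, 304.3]
tcp_rot: [-3.141, -0.004, 3.016]
contact_force: [1.5, -0.9, -2.1]
grip_width: 9.7
```

```bash
python3 -c "
from h import *
plan(*Wd(0.5,-53),306,174.8,step=42)
"
```

```text
t 36.4 at [614.3  93.  304.3] yaw 172.82 q [ 0.03  0.61  1.38  0.    1.16 -1.42] F [ 1.5 -0.9 -2.1] w 9.7
0.0016 -0.0381 -0.0002 -0.25
0.0018 -0.038 -0.0002 -0.25
0.002 -0.038 -0.0002 -0.25
0.0021 -0.038 -0.0002 -0.25
0.0023 -0.038 -0.0002 -0.25
0.0025 -0.038 -0.0002 -0.25
0.0026 -0.038 -0.0002 -0.25
0.0028 -0.038 -0.0002 -0.25
```

Call:
{"op": "play_rows", "data": {
  "commands": [
    {"offset":[0.0015,-0.038,0],"twist":-0.2},
    {"offset":[0.002,-0.038,0],"twist":-0.3},
    {"offset":[0.002,-0.038,0],"twist":-0.2},
    {"offset":[0.002,-0.038,0],"twist":-0.3},
    {"offset":[0.002,-0.038,0],"twist":-0.2}
  ]
}}

```text
time: 36.9
tool_pos: [582.5, -95.8, 304.1]
tcp_rot: [3.141, -0.001, 3.038]
contact_force: [0.5, -0.1, -2.0]
grip_width: 10.0
```

Call:
{"op": "play_rows", "data": {
  "commands": [
    {"offset":[0.0025,-0.038,0],"twist":-0.3},
    {"offset":[0.0025,-0.038,0],"twist":-0.2},
    {"offset":[0.003,-0.038,0],"twist":-0.3},
    {"offset":[0,0,0],"twist":0},
    {"offset":[0,0,0],"twist":0}
  ]
}}

```text
time: 37.4
tool_pos: [563.4, -207.9, 304.0]
tcp_rot: [3.141, -0.001, 3.049]
contact_force: [-0.2, 0.2, -2.7]
grip_width: 9.8
```

```bash
python3 -c "
from h import *
im,cp=snap('wrist','w23',s=1.5)
plan(*Wd(0.5,-53),225,174.8,step=32)
"
```

```text
t 37.45 at [ 563.6 -206.9  304.1] yaw 174.78 q [-0.48  0.57  1.45  0.    1.13 -1.96] F [-0.1  0.2 -1.8] w 9.8
0.0001 -0.0001 0.0264 -0.01
0.0001 -0.0001 0.0264 -0.01
0.0001 -0.0001 0.0264 -0.01
```

View pics/w23.png

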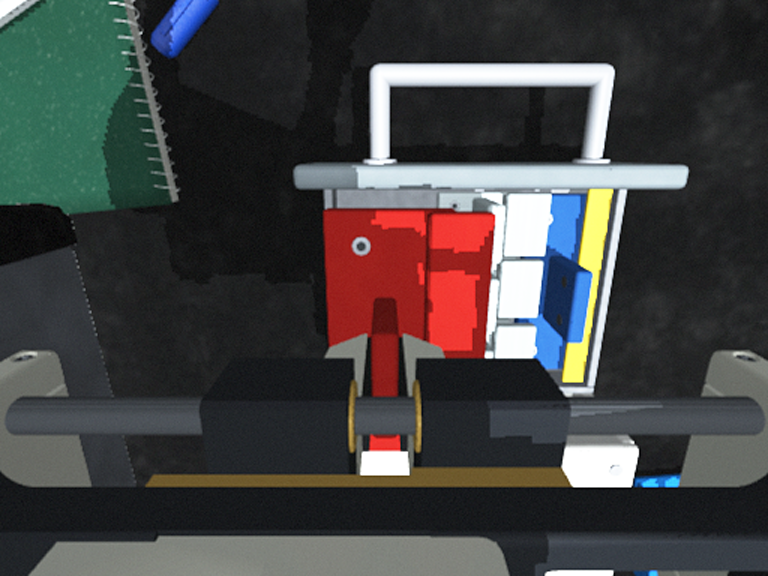

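```bash
python3 -c "
from h import *
im,cp=load('w23','wrist'); Z=Cz(0,0,1.5)
print('keeper foot front',D(onz(cp,Z([(325,210),(428,211)]),109)),'arm front',D(onz(cp,Z([(430,213),(494,213)]),119)))
print('arm ends of clamps',D(onz(cp,Z([(552,196),(545,258),(543,263),(538,318)]),32)))
print('handle',D(onz(cp,Z([(375,74),(609,74)]),56)),'panel',D(onz(cp,Z([(297,167),(686,167)]),71)))
print('lip',D(onz(cp,Z([(592,190),(564,380),(612,190),(582,380)]),30)))
cv2.imwrite('pics/w23c.png',cv2.resize(im[100:260,200:420],None,fx=3.6,fy=3.6,interpolation=cv2.INTER_CUBIC))
"
```

```text
keeper foot front [[-58.6 -77.7]
 [-58.1 -35.2]] arm front [[-58.6 -35.5]
 [-58.5 -10.5]]
arm ends of clamps [[-56.9  45.7]
 [-19.4  45.7]
 [-16.2  44.9]
 [ 20.3  45.7]]
handle [[-118.2  -57.6]
 [-118.    57.4]] panel [[-74.7 -95.8]
 [-74.3  94.2]]
lip [[-60.1  69.7]
 [ 66.5  69. ]
 [-60.1  81.6]
 [ 66.5  81.3]]
```

View pics/w23c.png

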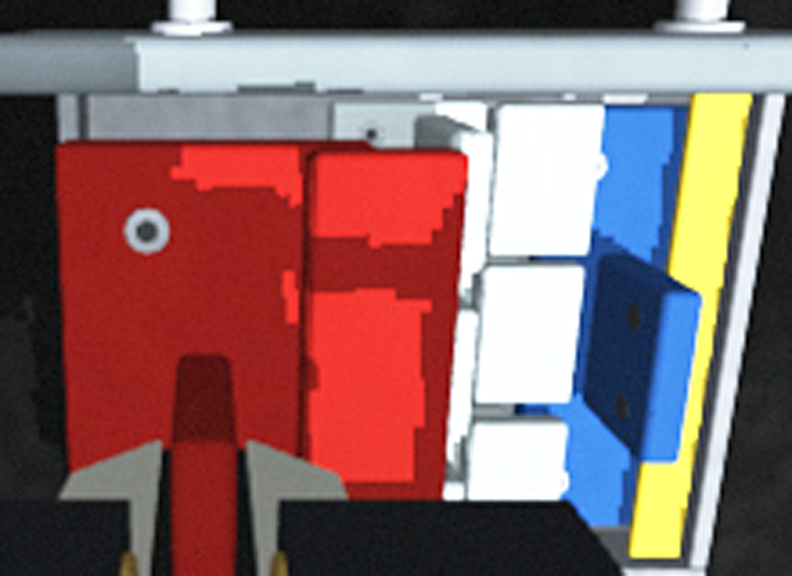

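Call:
{"op": "play_rows", "data": {
  "commands": [
    {"offset":[0,-0.0005,0.03],"twist":0},
    {"offset":[0,0,0.025],"twist":0},
    {"offset":[0,0,0.015],"twist":0},
    {"offset":[0,0,0.009],"twist":0},
    {"offset":[0,0,0],"twist":0}
  ]
}}

```text
time: 37.95
tool_pos: [563.7, -206.5, 224.5]
tcp_rot: [3.14, -0.002, 3.053]
contact_force: [0.6, -0.2, -2.0]
grip_width: 9.9
```

```bash
python3 -c "
from h import *
plan(*Wd(0.5,-53),217.2,174.8,step=32);print(D(status.get_obs()['tool_pos']))
"
```

```text
t 37.95 at [ 563.7 -206.5  224.5] yaw 174.9 q [-0.48  0.66  1.52  0.    0.96 -1.96] F [ 0.6 -0.2 -2. ] w 9.9
0.0004 -0.0009 0.0073 0.1
[[  0.9 -52.1]]
```

Call:
{"op": "play_rows", "data": {
  "commands": [
    {"offset":[0,0,0.003],"twist":0},
    {"offset":[0,0,0.002],"twist":0},
    {"offset":[0,0,0.001],"twist":0},
    {"offset":[0,0,0],"twist":0}
  ]
}}

```text
time: 38.35
tool_pos: [563.8, -207.8, 220.1]
tcp_rot: [-3.141, 0.001, 3.051]
contact_force: [-0.8, 0.4, -2.1]
grip_width: 9.6
```

Call:
{"op": "play_rows", "data": {
  "commands": [
    {"offset":[0,0,0.001],"twist":0},
    {"offset":[0,0,0.001],"twist":0},
    {"offset":[0,0,0],"twist":0}
  ]
}}

```text
time: 38.65
tool_pos: [563.7, -207.8, 217.6]
tcp_rot: [-3.142, -0.0, 3.051]
contact_force: [0.4, 0.3, -1.6]
grip_width: 10.1
```

```bash
python3 -c "
from h import *
plan(*Wd(0.5,-53),217.2,174.8,step=32);print(D(status.get_obs()['tool_pos']))
"
```

```text
t 38.65 at [ 563.7 -207.8  217.6] yaw 174.82 q [-0.48  0.67  1.52 -0.    0.94 -1.96] F [ 0.4  0.3 -1.6] w 10.1
0.0005 0.0004 0.0004 0.02
[[  1.  -53.4]]
```

Call:
{"op": "play_rows", "data": {
  "commands": [
    {"offset":[0,0,0.001],"twist":0},
    {"offset":[0,0,0.001],"twist":0},
    {"offset":[0,0,0],"twist":0}
  ]
}}

```text
time: 38.95
tool_pos: [564.2, -207.8, 217.1]
tcp_rot: [-3.141, 0.002, 3.051]
contact_force: [-1.2, 2.1, 5.9]
grip_width: 9.7
```

Call:
{"op": "play_rows", "data": {
  "commands": [
    {"offset":[0,0,0],"twist":0},
    {"offset":[0,0,0],"twist":0},
    {"offset":[0,0,0],"twist":0}
  ],
  "jaw": 200
}}

```text
time: 39.25
tool_pos: [563.7, -207.8, 215.6]
tcp_rot: [-3.142, -0.0, 3.051]
contact_force: [0.8, 0.1, 0.3]
grip_width: 19.4
```

Call:
{"op": "play_rows", "data": {
  "commands": [
    {"offset":[0,0,-0.02],"twist":0},
    {"offset":[0,0.01,-0.04],"twist":0},
    {"offset":[0,0.02,-0.04],"twist":0},
    {"offset":[0,0.02,-0.045],"twist":0},
    {"offset":[-0.01,0.02,-0.04],"twist":0}
  ]
}}

```text
time: 39.75
tool_pos: [579.4, -138.3, 402.9]
tcp_rot: [-3.141, 0.0, 3.051]
contact_force: [-0.4, -0.7, -0.1]
grip_width: 20.2
```

Call:
{"op": "play_rows", "data": {
  "commands": [
    {"offset":[-0.01,0,0],"twist":0},
    {"offset":[0,0,0],"twist":0}
  ]
}}

```text
time: 39.95
tool_pos: [590.6, -139.3, 401.8]
tcp_rot: [-3.141, 0.003, 3.053]
contact_force: [-0.5, -0.1, -0.3]
grip_width: 19.8
```

```bash
python3 -c "
from h import *
im,cp=snap('wrist','w24',s=1.5)
cv2.imwrite('pics/w24c.png',cv2.resize(im[60:235,160:350],None,fx=4,fy=4,interpolation=cv2.INTER_CUBIC))
snap('top','t6',(125,95,385,275),3)
plan(470,-145,400,85)
"
```

```text
t 40.05 at [ 589.6 -139.9  399.4] yaw 174.82 q [-0.36  0.5   1.29 -0.    1.35 -1.84] F [-0.  -0.9  0.1] w 19.5
0.0099 -0.0013 -0.0 7.49
0.0096 -0.0026 -0.0 7.49
0.0092 -0.0038 -0.0 7.49
0.0086 -0.005 -0.0 7.49
0.0079 -0.0061 -0.0 7.49
0.007 -0.0071 -0.0 7.49
0.0061 -0.0079 -0.0 7.49
0.005 -0.0086 -0.0 7.49
0.0038 -0.0092 -0.0 7.49
0.0026 -0.0096 -0.0 7.49
0.0013 -0.0099 -0.0 7.49
0.0 -0.01 -0.0 7.49
```

View pics/w24c.png

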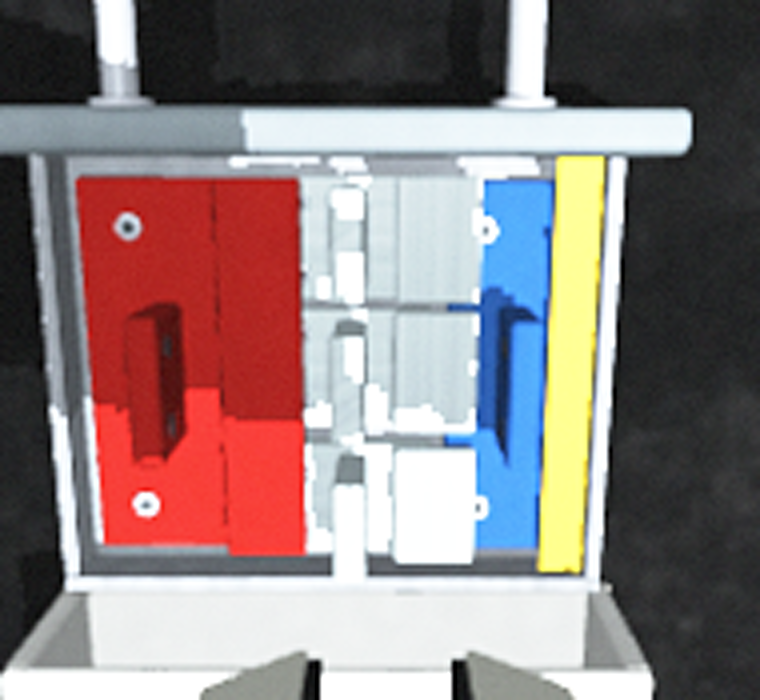

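```bash
python3 -c "
from h import *
im,cp=load('w24','wrist'); C=Cz(160,60,4)
print('keeper foot R',D(onz(cp,C([(77,179),(104,543)]),22)),'arm end',D(onz(cp,C([(300,179),(305,555)]),32)))
print('keeper fin top',D(onz(cp,C([(127,315),(158,312),(164,462),(132,455)]),62)))
print('clamp arm ends',D(onz(cp,C([(482,178),(479,300),(477,312),(475,430),(475,450),(473,562)]),32)))
print('rail edge',D(onz(cp,C([(553,181),(537,550)]),26)))
print('clamp fin tops', D(onz(cp,C([(348,187),(349,330),(349,484)]),62)))
"
```

```text
keeper foot R [[-56.2 -77.9]
 [ 61.6 -78.4]] arm end [[-56.4  -8.8]
 [ 62.3  -9.7]]
keeper fin top [[-19.9 -56.2]
 [-20.7 -47.4]
 [ 23.  -48.3]
 [ 20.9 -57.5]]
clamp arm ends [[-56.8  45.5]
 [-20.9  45.6]
 [-17.2  45. ]
 [ 20.   45.4]
 [ 26.6  45.5]
 [ 64.7  45.8]]
rail edge [[-55.9  67.6]
 [ 62.5  67.7]]
clamp fin tops [[-54.6   6.5]
 [-15.7   6.5]
 [ 29.6   6.1]]
```

View pics/t6.png

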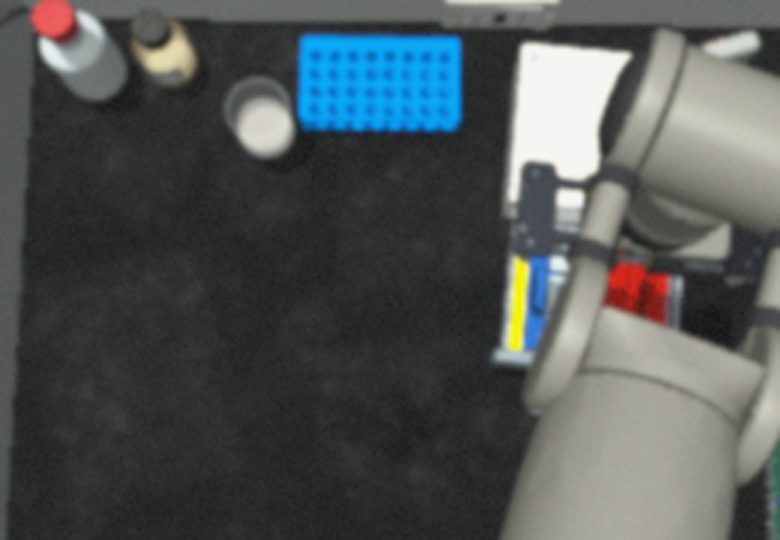

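```bash
python3 -c "
from h import *
plan(*Wd(-160,0),330,174.8)
"
```

```text
t 40.05 at [ 589.6 -139.9  399.4] yaw 174.82 q [-0.36  0.5   1.29 -0.    1.35 -1.84] F [-0.  -0.9  0.1] w 19.5
0.0361 -0.0033 0.0139 0.0
0.0361 -0.0033 0.0139 0.0
0.0361 -0.0033 0.0139 0.0
0.0361 -0.0033 0.0139 0.0
0.0361 -0.0033 0.0139 0.0
```

Call:
{"op": "play_rows", "data": {
  "commands": [
    {"offset":[0.036,-0.003,0],"twist":0},
    {"offset":[0.036,-0.003,0],"twist":0},
    {"offset":[0.036,-0.003,0.01],"twist":0},
    {"offset":[0.036,-0.004,0.02],"twist":0},
    {"offset":[0.036,-0.004,0.04],"twist":0}
  ]
}}

```text
time: 40.55
tool_pos: [409.9, -140.7, 333.5]
tcp_rot: [-3.14, 0.002, 3.051]
contact_force: [1.0, -0.6, -1.1]
grip_width: 19.6
```

Call:
{"op": "play_rows", "data": {
  "commands": [
    {"offset":[0,0,0.03],"twist":0},
    {"offset":[0,0,0.04],"twist":0},
    {"offset":[0,0,0.03],"twist":0},
    {"offset":[0,0,0.01],"twist":0},
    {"offset":[0,0,0],"twist":0}
  ]
}}

```text
time: 41.05
tool_pos: [411.0, -140.5, 222.3]
tcp_rot: [3.14, -0.004, 3.051]
contact_force: [0.5, 0.5, -0.3]
grip_width: 20.0
```

```bash
python3 -c "
from h import *
plan(*Wd(-140,0),218,174.8);print(D(status.get_obs()['tool_pos']))
snap('wrist','w25',s=1.5)
"
```

```text
t 41.05 at [ 411.  -140.5  222.3] yaw 174.78 q [-0.51  0.44  1.99 -0.    0.71 -1.99] F [ 0.5  0.5 -0.3] w 20.0
-0.0171 0.0002 0.0043 -0.02
[[-157.1   -0.2]]
```

View pics/w25.png

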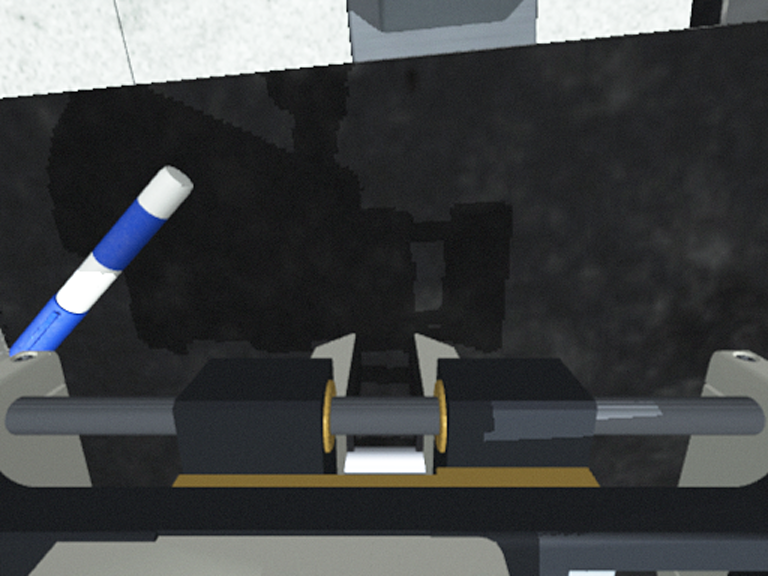

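Call:
{"op": "play_rows", "data": {
  "commands": [
    {"offset":[-0.005,0,0],"twist":0},
    {"offset":[-0.005,0,0],"twist":0},
    {"offset":[-0.005,0,0],"twist":0},
    {"offset":[-0.005,0,0],"twist":0},
    {"offset":[-0.005,0,0],"twist":0}
  ]
}}

```text
time: 41.6
tool_pos: [437.1, -142.7, 223.9]
tcp_rot: [-3.141, -0.0, 3.052]
contact_force: [-1.4, -0.7, 1.4]
grip_width: 19.6
```

Call:
{"op": "play_rows", "data": {
  "commands": [
    {"offset":[-0.006,0,0],"twist":0},
    {"offset":[-0.007,0,0],"twist":0},
    {"offset":[-0.008,0,0],"twist":0},
    {"offset":[-0.009,0,0],"twist":0},
    {"offset":[-0.01,0,0],"twist":0}
  ]
}}

```text
time: 42.1
tool_pos: [477.3, -146.4, 223.6]
tcp_rot: [3.141, -0.0, 3.051]
contact_force: [-3.1, 0.3, 1.8]
grip_width: 20.1
```

```bash
python3 -c "
from h import *
plan(*Wd(-140,0),218,174.8);print(D(status.get_obs()['tool_pos']))
snap('top','t7',(125,95,385,275),3)
"
```

```text
t 42.1 at [ 477.3 -146.4  223.6] yaw 174.82 q [-0.45  0.52  1.82 -0.    0.8  -1.93] F [-3.1  0.3  1.8] w 20.1
0.0247 0.0001 0.0028 0.01
0.0247 0.0001 0.0028 0.01
[[-90.6  -0.1]]
```

View pics/t7.png

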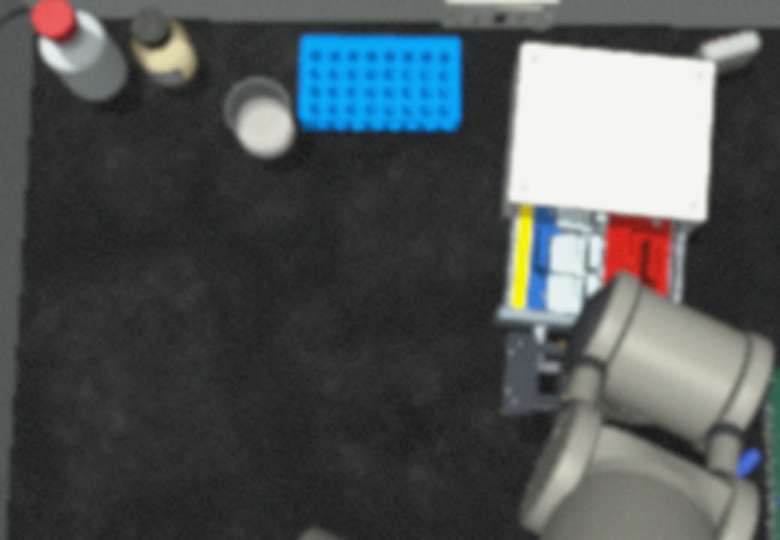

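Call:
{"op": "play_rows", "data": {
  "commands": [
    {"offset":[-0.011,0,0],"twist":0},
    {"offset":[-0.012,0,0],"twist":0},
    {"offset":[-0.012,0,0],"twist":0},
    {"offset":[-0.012,0,0],"twist":0},
    {"offset":[-0.012,0,0],"twist":0}
  ]
}}

```text
time: 42.65
tool_pos: [536.0, -151.7, 223.4]
tcp_rot: [3.142, -0.001, 3.051]
contact_force: [-3.6, -0.5, 0.9]
grip_width: 19.9
```

Call:
{"op": "play_rows", "data": {
  "commands": [
    {"offset":[-0.011,0,0],"twist":0},
    {"offset":[-0.01,0,0],"twist":0},
    {"offset":[-0.007,0,0],"twist":0},
    {"offset":[-0.004,0,0],"twist":0},
    {"offset":[-0.003,0,0],"twist":0}
  ]
}}

```text
time: 43.15
tool_pos: [570.4, -154.9, 223.5]
tcp_rot: [-3.141, -0.0, 3.051]
contact_force: [-2.0, -0.7, -0.7]
grip_width: 19.6
```

```bash
python3 -c "
from h import *
plan(*Wd(-140,0),218,174.8);print(D(status.get_obs()['tool_pos']))
"
```

```text
t 43.15 at [ 570.4 -154.9  223.5] yaw 174.83 q [-0.39  0.65  1.55 -0.    0.94 -1.88] F [-2.  -0.7 -0.7] w 19.6
0.0357 0.0 0.0014 0.01
0.0357 0.0 0.0014 0.01
0.0357 0.0 0.0014 0.01
0.0357 0.0 0.0014 0.01
[[ 2.9 -0.1]]
```

Call:
{"op": "play_rows", "data": {
  "commands": [
    {"offset":[-0.003,0,0],"twist":0},
    {"offset":[-0.003,0,0],"twist":0},
    {"offset":[-0.002,0,0],"twist":0},
    {"offset":[-0.002,0,0],"twist":0}
  ]
}}

```text
time: 43.55
tool_pos: [580.2, -155.8, 223.6]
tcp_rot: [-3.142, -0.0, 3.051]
contact_force: [-1.9, -0.5, -0.9]
grip_width: 19.9
```

Call:
{"op": "play_rows", "data": {
  "commands": [
    {"offset":[-0.002,0,0],"twist":0},
    {"offset":[-0.002,0,0],"twist":0},
    {"offset":[0,0,0],"twist":0}
  ]
}}

```text
time: 43.85
tool_pos: [582.8, -156.1, 223.5]
tcp_rot: [3.141, -0.006, 3.051]
contact_force: [-11.2, -1.0, 4.8]
grip_width: 20.1
```

Call:
{"op": "play_rows", "data": {
  "commands": [
    {"offset":[-0.002,0,0],"twist":0},
    {"offset":[0,0,0],"twist":0}
  ]
}}

```text
time: 44.05
tool_pos: [583.6, -156.2, 223.5]
tcp_rot: [3.141, -0.01, 3.052]
contact_force: [-16.6, -1.7, 9.6]
grip_width: 19.7
```

Call:
{"op": "play_rows", "data": {
  "commands": [
    {"offset":[0.008,0,0],"twist":0},
    {"offset":[0.015,0,0],"twist":0},
    {"offset":[0.02,0,0],"twist":0},
    {"offset":[0,0,-0.04],"twist":0},
    {"offset":[0,0,-0.045],"twist":0}
  ]
}}

```text
time: 44.55
tool_pos: [542.7, -152.2, 308.5]
tcp_rot: [3.14, -0.002, 3.051]
contact_force: [0.4, -0.5, 0.3]
grip_width: 19.7
```

Call:
{"op": "play_rows", "data": {
  "commands": [
    {"offset":[0,0,-0.045],"twist":0},
    {"offset":[0,0,-0.045],"twist":0},
    {"offset":[0,0.045,0],"twist":0},
    {"offset":[0,0.045,0],"twist":0},
    {"offset":[0,0,0],"twist":0}
  ]
}}

```text
time: 45.05
tool_pos: [551.5, -58.4, 399.6]
tcp_rot: [3.14, 0.003, 3.056]
contact_force: [-0.6, -0.8, 0.4]
grip_width: 19.9
```

```bash
python3 -c "
from h import *
plan(*Wd(-140,0),218,174.8)
snap('wrist','w26',s=1.5)
snap('top','t8',(125,95,385,275),3)
"
```

```text
t 45.05 at [551.5 -58.4 399.6] yaw 175.09 q [-0.24  0.4   1.45  0.    1.29 -1.73] F [-0.6 -0.8  0.4] w 19.9
0.0193 -0.0156 0.0303 0.05
0.0193 -0.0156 0.0303 0.05
0.0193 -0.0156 0.0303 0.05
0.0193 -0.0157 0.0303 0.05
0.0193 -0.0157 0.0303 0.05
0.0192 -0.0157 0.0303 0.05
```

View pics/w26.png

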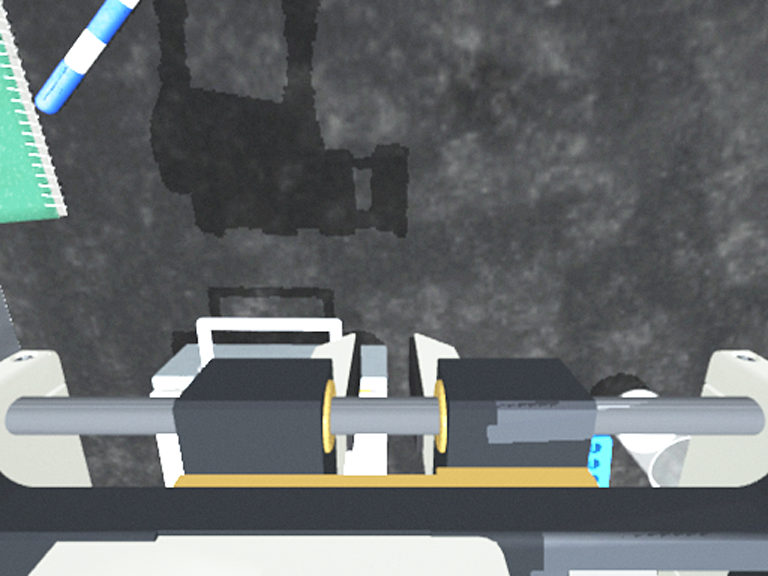

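View pics/t8.png

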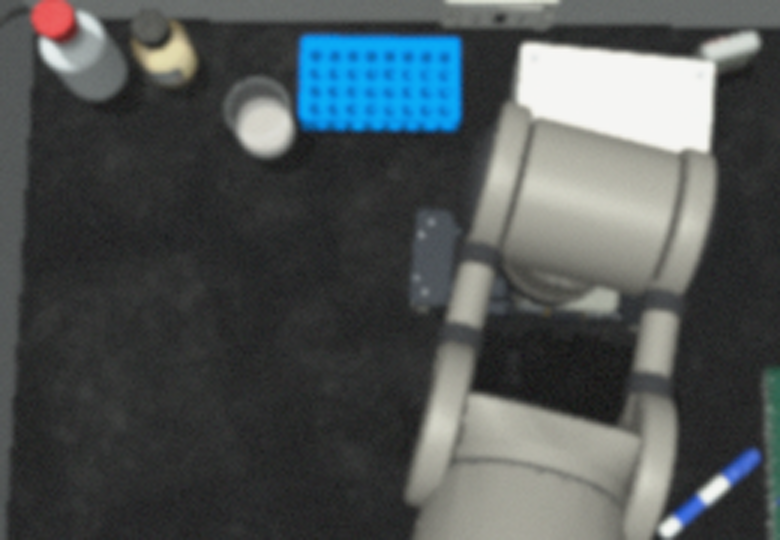

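Call:
{"op": "play_rows", "data": {
  "commands": [
    {"offset":[0.02,0.045,0],"twist":0},
    {"offset":[0.02,0.045,0],"twist":0},
    {"offset":[0.02,0.045,0],"twist":0},
    {"offset":[0.02,0.045,0],"twist":0},
    {"offset":[0.02,0.045,0],"twist":0}
  ]
}}

```text
time: 45.65
tool_pos: [471.9, 170.8, 398.7]
tcp_rot: [3.142, 0.001, 3.049]
contact_force: [0.9, 0.9, -0.7]
grip_width: 19.7
```

Call:
{"op": "play_rows", "data": {
  "commands": [
    {"offset":[0,0.03,0],"twist":0},
    {"offset":[0,0,0],"twist":0},
    {"offset":[0,0,0],"twist":0}
  ]
}}

```text
time: 45.95
tool_pos: [475.3, 199.7, 398.4]
tcp_rot: [-3.141, 0.0, 3.052]
contact_force: [-0.4, -0.5, 0.6]
grip_width: 19.8
```

```bash
python3 -c "
from h import *
t,_=snap('top','t9',(125,95,385,275),3)
snap('scene','s9',(100,90,390,310),2.7)
a=cv2.imread('pics/top0.png')
# handle: brightest rows comparison in columns
for n,im in (('start',a),('now',t)):
    g=im[:,:,1].astype(int)[172:195,309:340]
    r=g.mean(1); w=np.clip(r-70,0,None)[6:]; print(n,(w*np.arange(178,195)).sum()/w.sum())
"
```

```text
start 184.9824435686134
now 183.36475409836063
```

View pics/t9.png

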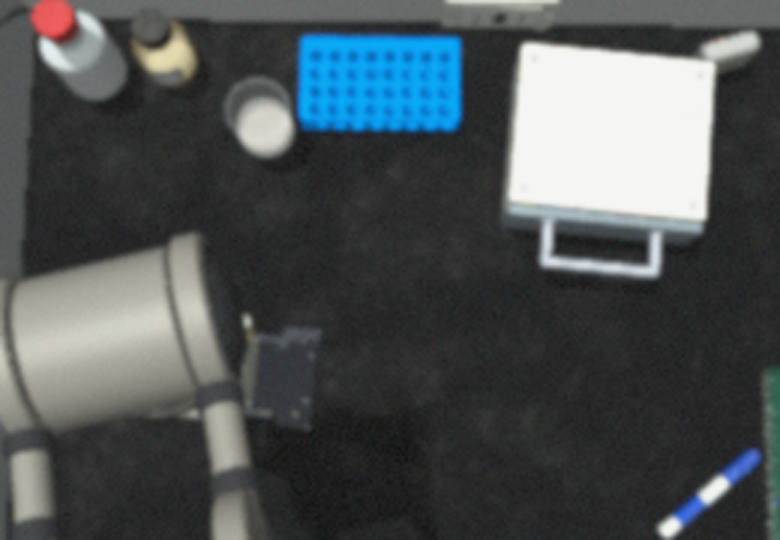

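View pics/s9.png

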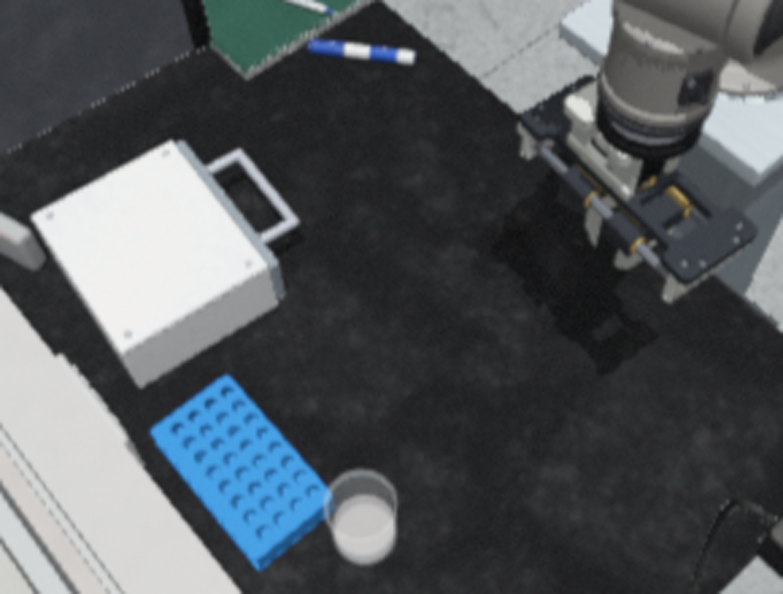

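```bash
python3 -c "
from plant import ticket
print(ticket.close_job())"
```

```text
the job is handed in; nothing more can be done
None
```

The bracket set is packed in the drawer, the drawer is shut, and the job is handed in, at about 46 s on the robot's clock. All three clamps were there.

**What I did:**
- I pulled the drawer out to its hard stop, which pushed back with about 23 N.
- I set the rail down and slid it left until it met the wall at about 17 N.
- I placed the three clamps in a row with their arms over the rail, then the keeper with its arm over the clamps.
- I pushed the drawer in until it met its stop at about 17 N, then backed the arm away.

**Last checks:**
- **Positions:** the last wrist picture before shutting put the rail at y about +60 mm, the clamps at +5 to +7 mm and the keeper at about -51 mm from the drawer floor's centre. All lay flat and square.
- **After shutting:** the top and scene views show the drawer shut about 5 mm further than at the start. The beaker and marker are where they were.
- **Not seen:** once the drawer was shut its contents were out of sight. Halfway in, the part of them the arm did not hide was still in place.

**Disagreements:**
- The two-view height of the lip came out at 49 mm instead of 30 mm, and one handle end at about 40 mm instead of 56 mm. Both came from camera pairs with little baseline, so I used the given heights. The wrist views and the touch contacts agreed with those.
- The measured x positions in the drawer ran 1 to 4 mm high, which is well inside the limits.

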